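Change over the tooling stack on a jeweller's press plate

TASK

Change the tooling on the steel press plate: first take the wide-holed die ring that is lying on it and put it away over the post of the wooden die stand, lying flat. Then build the new stack on the middle of the press plate, each piece set down (not dropped), centred and flat on the one below: the narrow-holed die ring, the copper blank, the black pad, and on top the steel pusher with its broad foot down. Leave the needle file, the small jar and the square steel bench block where they are, and let go of everything.

Things in the scene. Friction and masses are not known exactly. Their poses are not given: they have to be found in the camera images.
- press_plate: Press plate, the target of the stack: fixed square plain steel plate 100 x 100 mm, 12 mm thick, a thin dark circle (72 mm) and four dots marked on it; its top is 12 mm above the table. Origin: centre of its underside, on the table; z up. The middle of the circle is over the origin.
- die_stand: Die stand: fixed square dark wooden board 100 x 100 mm, 15 mm thick, with an upright brass post of 14 mm diameter in its middle whose pointed top is 45 mm above the table (30 mm above the board). Origin: centre of its underside, on the table, below the post; z up.
- wide_die: Wide-holed die: plain steel ring, 56 mm outside diameter, 38 mm hole, 18 mm high, about 0.2 kg. It lies on the press plate at the start. Origin: centre of its underside; z up along its axis.
- narrow_die: Narrow-holed die: plain steel ring, 56 mm outside diameter, 20 mm hole, 18 mm high, about 0.3 kg, flat on the table at the start. Origin: centre of its underside; z up along its axis.
- blank: Copper blank: solid copper disc, 50 mm diameter, 10 mm thick, about 0.17 kg, flat on the table at the start. Origin: centre of its underside; z up along its axis.
- pad: Pressing pad: solid black hard nylon disc, 44 mm diameter, 18 mm high, about 0.04 kg, flat on the table at the start. Origin: centre of its underside; z up along its axis.
- pusher: Pusher: dark steel, a round foot of 46 mm diameter, 10 mm high, which narrows to 30 mm at a height of 13 mm, and a plain round stem of 30 mm diameter from there up to its flat top at 40 mm; about 0.3 kg; standing on its foot at the start. Origin: centre of the foot's underside; z up along its axis.
- file: Loose needle file to leave alone: lies on the table roughly along x, 135 mm long, 16 mm wide at the round wooden handle (towards the robot), 16 mm high. Origin: near mid-length, at table height; x from handle to tip.
- jar: Small loose closed glass jar with a metal cap, to leave alone: 40 mm diameter, 45 mm high, standing. Origin: centre of its underside.
- bench_block: Loose square steel bench block, to leave alone: 60 x 60 mm, 20 mm high, flat on the table. Origin: centre of its underside.
Things that resemble listed ones, but are neither listed nor needed, are in the scene too. What is shaped like the wide_die but blue is not meant. Leave any red look-alike of the narrow_die alone.

How it is judged:
On the way, in this order (a step that is already met when the one before it is completed fails the run):
1. The wide-holed die is over the stand's post, flat on the stand, let go (horizontal distance between wide_die and die_stand below 0.012 m and z of wide_die in the frame of die_stand between 0.012 and 0.018 m and angle between wide_die's own z axis and vertical below 0.1 rad and contact force between the fingers and wide_die below 0.1 N), for 0.2 s.
2. The narrow-holed die is centred flat on the press plate, let go (horizontal distance between narrow_die and press_plate below 0.012 m and z of narrow_die in the frame of press_plate between 0.009 and 0.015 m and angle between narrow_die's own z axis and vertical below 0.1 rad and contact force between the fingers and narrow_die below 0.1 N), for 0.2 s.
3. The copper blank is centred on the narrow-holed die, let go (horizontal distance between blank and press_plate below 0.012 m and z of blank in the frame of press_plate between 0.027 and 0.033 m and angle between blank's own z axis and vertical below 0.1 rad and contact force between the fingers and blank below 0.1 N), for 0.2 s.
4. The black pad is centred on the copper blank, let go (horizontal distance between pad and press_plate below 0.012 m and z of pad in the frame of press_plate between 0.037 and 0.043 m and angle between pad's own z axis and vertical below 0.1 rad and contact force between the fingers and pad below 0.1 N), for 0.2 s.
5. The pusher stands centred on the pad, foot down, let go (horizontal distance between pusher and press_plate below 0.012 m and z of pusher in the frame of press_plate between 0.055 and 0.061 m and angle between pusher's own z axis and vertical below 0.1 rad and contact force between the fingers and pusher below 0.1 N), for 0.2 s.
At the end, for the whole second after the job is handed in: Wide-holed die flat on the die stand around its post; on the press plate, from below: narrow-holed die, copper blank, pad, pusher foot down; each axis within 12 mm of the stand's or plate's middle, height within 3 mm of flat contact, tilt under 0.1 rad; all let go and at rest (all of step 1 and all of step 2 and all of step 3 and all of step 4 and all of step 5 and linear speed of each of wide_die, narrow_die, blank, pad, pusher below 0.02 m/s); the robot touches nothing.
It fails at once if The needle file, the small jar or the bench block is moved more than 30 mm from its place (distance of any of file, jar, bench_block from where it was at the start of the episode above 0.03 m).
It fails at once if A piece of tooling is dropped (falls free of the fingers faster than 0.7 m/s, some 25 mm) ((linear speed of wide_die above 0.7 m/s and contact force between the fingers and wide_die below 0.05 N) or (linear speed of narrow_die above 0.7 m/s and contact force between the fingers and narrow_die below 0.05 N) or (linear speed of blank above 0.7 m/s and contact force between the fingers and blank below 0.05 N) or (linear speed of pad above 0.7 m/s and contact force between the fingers and pad below 0.05 N) or (linear speed of pusher above 0.7 m/s and contact force between the fingers and pusher below 0.05 N)).
It also fails if it takes over 125 s, if anything falls off the work surface, if the arm or the gripper's body presses on something with over 40 N, if the wrist force passes 120 N, or if a joint passes its speed limit or range.

ROBOT

A 6-joint arm with a two-finger parallel gripper is mounted at the origin on the work surface. World frame = base frame: x ahead of the robot, y to its left, z up, the work surface at z = 0. Lengths are in m, angles in rad, forces in N, time in s.
With the tool pointing down it reaches from about 0.225 to 0.725 m from the base axis. Payload 3.1 kg.
Tool frame: the origin (TCP) lies at the very end of the fingers, on their centre line; the grasp point (between the pads) lies 19 mm behind it; z points along the fingers, y is the direction in which the jaws open and shut (so a half turn about z gives the same grasp; the last joint's range is limited). The gripper opens to 85 mm and grips with 20 to 120 N. Pads are 22 mm wide; open, the fingers measure 114 mm over their backs; the gripper's body (76 mm by 85 mm) begins 54 mm behind the grasp point. The pads swing forward as they close: fully open they stand 13 mm farther back than shut.
Start: joints at [-1.425, 0.048, 0.099, 1.622, 0, 1.443], TCP at [0.142, -0.505, 0.231] pointing down, gripper open.
Joint ranges: [-2.91, 2.91], [-0.99, 1.94], [-1.21, 1.42], [-2.12, 2.29], [-1.49, 1.47], [-3.14, 3.14]. Speed limits (rad/s): [2.79, 2.79, 3.14, 3.14, 3.14, 3.14].

INTERFACE

Orientations are given as a unit quaternion [w, x, y, z].
In Python, from cell import status, optics, arm gives the robot as it stands. The module is installed in compiled form; this text tells all that it offers.
- The arm moves only by the tool servo_tool, never from a script. Its argument "series" is a list that holds one entry, the list of rows, each a list of 5 numbers: the shift along the tool's x, y, z in cm, then the turn about the tool's z in rad, then the closure, from -1 (fully open) to 1 (shut). A call has exactly 10 rows; each row is the pose to reach, as a shift and turn from the pose measured when the call began, along the tool's axes at that moment; what a row does not reach only later rows make up. A row lasts 1/12 s, in which the tool goes at most 41.7 mm and 7.16 degrees, less where a joint would pass 70% of its speed; a pose out of reach is approached as far as the arm can. A call with a gripper value outside its range is refused whole. The fingers move at their own pace and stop on an object; the grip force is fixed at half the most. Time passes only in rows, so rows that repeat a pose let the fingers close, or fill a call up. It gives the time, the measured TCP pose, the force and the opening at its end, in the units of the state.
- status.get_state(): the state, without advancing time (a new reading comes with each control period).
- optics.read_camera(name): name is "scene" or "side" or "wrist"; returns the picture (480x640x3 uint8, blue, green, red); there is no depth.
- optics.calibration(name): a dict with "camera_matrix" (3x3 intrinsics, pixels), "dist" ([k1, k2, p1, p2, k3] as OpenCV has them; the pictures are not rectified), "eye" and "orientation" of the camera in the world; the wrist camera has in their place "mount" (4x4, takes a point from camera to tool coordinates, whose origin is the TCP and whose axes are the flange's). Camera axes: x right, y up, looking along -z (the intrinsics and any distortion apply to the point x, -y, -z); pixel columns grow to the right and rows downward; lengths in m; the calibration is good to about 2 mm. A picture is of the moment at which its call begins: read the wrist's pose just before it. calibration takes no time and is no camera call.
- arm.sign_off(): hands the job in, once; it reports no verdict.
The state is a dict: "time_s": time; "joint_positions": joint angles; "joint_velocities": joint speeds; "effort": joint torques, N m; "position": TCP position; "orientation": TCP orientation; "ft_force": force on the tool from outside, world axes, zero at the start; "wrist_torque": the same for the moment, N m; "finger_gap": finger opening in m.
Only numpy, scipy, OpenCV 4.12 (cv2) and the standard library are available. Lean on these libraries where they do the work, as an engineer would, in place of code of your own. Each camera call takes 0.05 s, during which the arm holds its last target.

## Working session

There is one attempt and no reset: what is moved stays moved. The work goes in short steps, Python scripts to look and compute and a tool call to move; the robot and the scene stay as the last step left them, time stands still between calls to the robot, and variables do not carry over. Pictures are saved under pics/ and viewed, and the job is handed in when it is done.

Besides the shell and the picture viewer there is one more tool, called after "Call:" as name(argument=value, ...) on one line, values as JSON. servo_tool: Moves the arm, as the interface text tells. Its arguments: {"type":"object","properties":{"series":{"type":"array"}},"required":["series"]}

```bash
mkdir -p pics; python3 - <<'E'
from cell import status, optics, arm
import cv2
print(status.get_state())
for n in ["scene","side","wrist"]:
    im=optics.read_camera(n); cv2.imwrite(f"pics/{n}0.png",im); print(n,optics.calibration(n))
E
```

```text
{'time_s': 0.0, 'joint_positions': array([-1.42479079e+00,  4.87761388e-02,  9.75858501e-02,  1.62199797e+00,
       -7.34006545e-06,  1.44299085e+00]), 'joint_velocities': array([ 0.00079693,  0.00127856, -0.00094973, -0.00077602,  0.00111495,
        0.00093003]), 'effort': array([ 7.65358291e-04, -3.38780594e+01,  3.20015681e+01,  2.04149302e-02,
       -1.72551968e-04, -8.55251203e-08]), 'position': array([ 0.14185414, -0.50483532,  0.23009795]), 'orientation': array([-1.19588346e-03,  9.90642361e-01,  1.36478140e-01, -1.45530582e-05]), 'ft_force': array([-0.02136263, -0.49162313, -0.68534933]), 'wrist_torque': array([-0.03214856, -0.00710622,  0.03375633]), 'finger_gap': 0.0851417271481291}
scene {'camera_matrix': array([[613.11821902,   0.        , 310.61773092],
       [  0.        , 613.11821902, 234.11615918],
       [  0.        ,   0.        ,   1.        ]]), 'dist': array([-0.12260013,  0.        ,  0.        ,  0.        ,  0.        ]), 'eye': array([ 1.2804748 , -0.6928225 ,  0.68008392]), 'orientation': array([0.79121635, 0.44817026, 0.1945456 , 0.36779358])}
side {'
[... 292 characters left out ...]
.88006997]), 'orientation': array([-0.14077415, -0.07567834,  0.43247331,  0.88736817])}
wrist {'camera_matrix': array([[368.85853401,   0.        , 320.65489078],
       [  0.        , 368.85853401, 241.98649711],
       [  0.        ,   0.        ,   1.        ]]), 'dist': array([-0.01476787,  0.        ,  0.        ,  0.        ,  0.        ]), 'mount': array([[ 9.72839866e-04,  9.54419015e-01,  2.98468420e-01,
         7.62844953e-02],
       [ 9.99999527e-01, -9.29884782e-04, -2.85925351e-04,
        -6.46544291e-04],
       [ 4.64864912e-06,  2.98468557e-01, -9.54419468e-01,
        -1.41781160e-01],
       [ 0.00000000e+00,  0.00000000e+00,  0.00000000e+00,
         1.00000000e+00]])}
```

View pics/scene0.png

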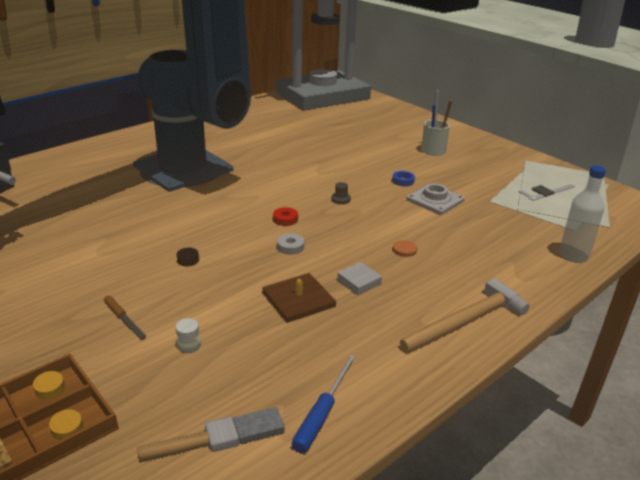

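View pics/side0.png

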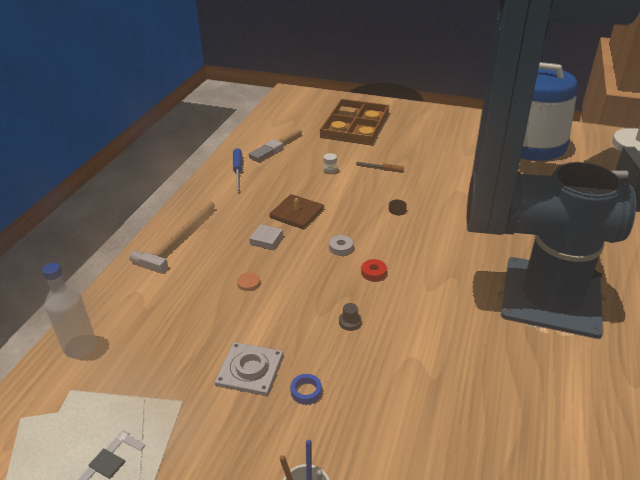

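View pics/wrist0.png

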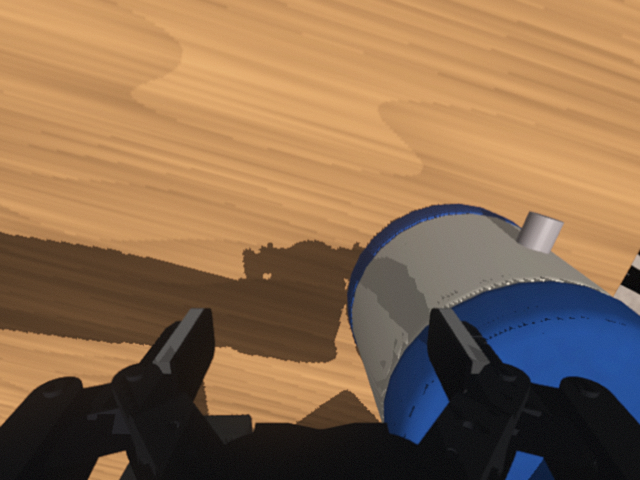

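The scene view shows the plate with the wide die at about (436,195), the narrow die at (291,243), the blank at (405,248), the pusher at (341,192), the pad at (188,257) and the stand at (299,295). The side view shows the same pieces at (250,366), (341,245), (249,281), (350,316), (397,207) and (297,210). The red and blue look-alikes are at (286,216) and (403,178) in the scene view.

```bash
cat > h.py <<'E'
from cell import status, optics, arm
import cv2, numpy as np
from scipy.spatial.transform import Rotation as R
def q2R(q): return R.from_quat([q[1],q[2],q[3],q[0]]).as_matrix()
def cam(name, st=None):
    c=optics.calibration(name)
    if name=="wrist":
        T=np.eye(4); T[:3,:3]=q2R(st["orientation"]); T[:3,3]=st["position"]
        M=T@c["mount"]; return c["camera_matrix"],c["dist"],M[:3,3],M[:3,:3]
    return c["camera_matrix"],c["dist"],np.array(c["eye"]),q2R(c["orientation"])
def rays(cm,px):
    K,d,e,Rm=cm
    u=cv2.undistortPoints(np.array(px,float).reshape(-1,1,2),K,d).reshape(-1,2)
    v=np.c_[u[:,0],-u[:,1],-np.ones(len(u))]@Rm.T
    return e,v/np.linalg.norm(v,axis=1,keepdims=True)
def plane(cm,px,z):
    e,v=rays(cm,px); return e+v*((z-e[2])/v[:,2])[:,None]
def proj(cm,P):
    K,d,e,Rm=cm
    p=(np.array(P,float).reshape(-1,3)-e)@Rm; p[:,1:]*=-1
    return cv2.projectPoints(p,np.zeros(3),np.zeros(3),K,d)[0].reshape(-1,2)
def tri(cams,pxs):
    A=np.zeros((3,3));b=np.zeros(3);L=[]
    for c,p in zip(cams,pxs):
        e,v=rays(c,[p]);v=v[0];P=np.eye(3)-np.outer(v,v);A+=P;b+=P@e;L.append((e,P))
    X=np.linalg.solve(A,b)
    return X,max(np.linalg.norm(P@(X-e)) for e,P in L)
E
python3 - <<'E'
from h import *
a=cv2.imread("pics/scene0.png");b=cv2.imread("pics/side0.png")
cv2.imwrite("pics/za.png",cv2.resize(a[150:320,260:480],None,fx=3.5,fy=3.5,interpolation=cv2.INTER_CUBIC))
cv2.imwrite("pics/zb.png",cv2.resize(b[185:410,190:420],None,fx=2.6,fy=2.6,interpolation=cv2.INTER_CUBIC))
A=cam("scene");B=cam("side")
for n,p,q in [("wide",(435,190),(250,363)),("narrow",(291,241),(341,243)),("blank",(405,246),(249,280)),("pusher",(341.5,185),(350,308)),("pad",(188,253),(397,205)),("posttip",(299,281),(296.5,199))]:
    print(n,*[np.round(x,4) for x in tri([A,B],[p,q])])
E
```

```text
wide [0.5145 0.376  0.0246] 0.0004
narrow [ 0.4625 -0.0209  0.0147] 0.0012
blank [0.6166 0.154  0.0089] 0.0017
pusher [0.3778 0.1994 0.0388] 0.0007
pad [ 0.3725 -0.208   0.0158] 0.0001
posttip [ 0.607  -0.1215  0.0416] 0.0016
```

View pics/za.png

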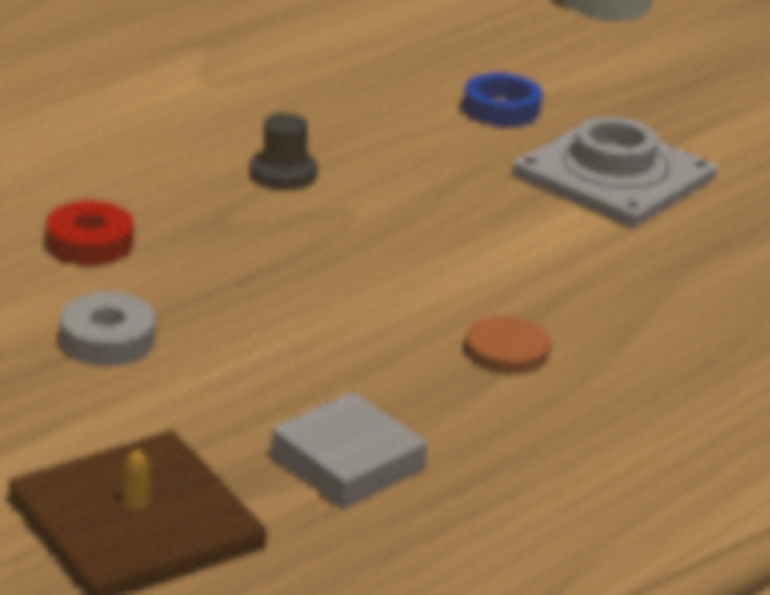

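View pics/zb.png

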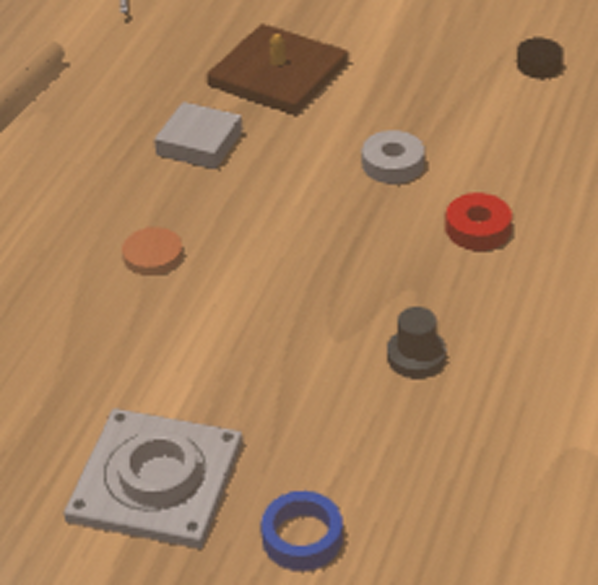

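```bash
python3 - <<'E'
from h import *
A=cam("scene");B=cam("side")
f=lambda z,p,q:(np.round(plane(A,[p],z)[0][:2],3),np.round(plane(B,[q],z)[0][:2],3))
za=lambda x,y:(260+x/3.5-.36,150+y/3.5-.36); zb=lambda x,y:(190+x/2.6-.3,185+y/2.6-.3)
for n,z,p,q in [("red",.018,za(90,221),zb(480,215)),("blue",.018,za(503,96),zb(303,524)),("narrow",.018,za(108,316),zb(394,151)),("blank",.010,za(509,342),zb(153,248)),
 ("block",.02,za(349,437),zb(200,129)),("wide",.03,za(614,137),zb(160,464)),("pusher",.04,za(286,123),zb(417,320)),("posttip",.045,za(137,450),zb(278,36))]: print(n,*f(z,p,q))
print("plate corners",[np.round(plane(B,[zb(*c)],.012)[0][:2],3) for c in [(116,410),(243,434),(200,543),(66,518)]])
print("stand corners",[np.round(plane(B,[zb(*c)],.015)[0][:2],3) for c in [(265,24),(349,57),(296,107),(208,74)]])
c=optics.calibration("wrist");M=c["mount"]
u=cv2.undistortPoints(np.array([[[212,310.]],[[430,310.]],[[187,375]],[[455,375]]]),c["camera_matrix"],c["dist"]).reshape(-1,2)
for uu,y in zip(u,[-.0425,.0425,-.0425,.0425]):
    v=M[:3,:3]@[uu[0],-uu[1],-1]; print(M[:3,3]+v*((y-M[1,3])/v[1]))
E
python3 -c "
import cv2;a=cv2.imread('pics/wrist0.png');cv2.imwrite('pics/zw.png',cv2.resize(a[290:480,80:560],None,fx=1.6,fy=1.6))"
```

```text
red [0.371 0.04 ] [0.367 0.042]
blue [0.413 0.379] [0.402 0.39 ]
narrow [ 0.464 -0.022] [ 0.46  -0.019]
blank [0.623 0.149] [0.616 0.155]
block [ 0.642 -0.001] [0.634 0.005]
wide [0.517 0.372] [0.51 0.38]
pusher [0.379 0.198] [0.377 0.199]
posttip [ 0.606 -0.119] [ 0.605 -0.12 ]
plate corners [array([0.569, 0.329]), array([0.472, 0.322]), array([0.465, 0.421]), array([0.56, 0.43])]
stand corners [array([ 0.64 , -0.178]), array([ 0.544, -0.148]), array([ 0.565, -0.058]), array([ 0.662, -0.082])]
[ 0.00880334 -0.0425     -0.01403863]
[ 0.00745528  0.0425     -0.0113291 ]
[ 0.00202167 -0.0425     -0.04423352]
[ 0.00046449  0.0425     -0.04207926]
```

View pics/zw.png

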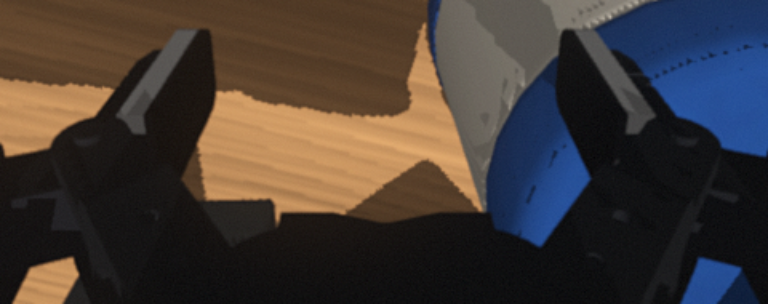

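The scene and side rays agree within about 10 mm. The fingertips sit about 13 mm behind the TCP when open, so the TCP marks the closed tip. I'm moving over the press plate with the jaws along world x.

Call:
servo_tool(series=[[[2.5,-3.1,0,-0.12,-1],[5,-6.2,0,-0.24,-1],[7.5,-9.3,0,-0.36,-1],[10,-12.4,0,-0.48,-1],[12.5,-15.5,0,-0.6,-1],[15,-18.6,0,-0.72,-1],[17.5,-21.7,0,-0.84,-1],[20,-24.8,0,-0.96,-1],[22.5,-27.9,0,-1.08,-1],[25,-31,0,-1.2,-1]]])

```text
time_s: 0.98
position: [0.2988, -0.1371, 0.2308]
orientation: [-0.0, 0.739, 0.674, 0.001]
ft_force: [1.8, -0.6, 0.5]
finger_gap: 0.0854
```

```bash
cat >> h.py <<'E'
def go(x,y,z,yaw=np.pi/2):
    s=status.get_state(); Rm=q2R(s["orientation"]); d=Rm.T@(np.array([x,y,z])-s["position"])
    cy=np.arctan2(Rm[1,0],Rm[0,0])
    print("t",round(s["time_s"],2),"pos",np.round(s["position"],4),"yaw",round(cy,3),"gap",round(s["finger_gap"],4),"F",np.round(s["ft_force"],1))
    print("shift cm",np.round(d*100,2),"turn",round(-(((yaw-cy)+np.pi)%(2*np.pi)-np.pi),3))
E
python3 -c "
from h import *
go(.513,.34,.16)"
```

```text
t 0.98 pos [ 0.2988 -0.1371  0.2308] yaw 1.479 gap 0.0854 F [ 1.8 -0.6  0.5]
shift cm [49.47 16.94  7.17] turn -0.092
```

Call:
servo_tool(series=[[[3.8,1.3,0.4,-0.05,-1],[7.6,2.6,0.8,-0.09,-1],[11.4,3.9,1.2,-0.09,-1],[15.2,5.2,2,-0.09,-1],[19,6.5,3,-0.09,-1],[22.8,7.8,4,-0.09,-1],[26.6,9.1,5,-0.09,-1],[30.4,10.4,6,-0.09,-1],[34.2,11.7,6.5,-0.09,-1],[38,13,7,-0.09,-1]]])

```text
time_s: 1.82
position: [0.463, 0.2315, 0.1602]
orientation: [-0.001, 0.708, 0.707, -0.0]
ft_force: [0.4, -0.9, 0.7]
finger_gap: 0.0856
```

Call:
servo_tool(series=[[[3.2,1.1,0,0,-1],[6,2,0,0,-1],[8.5,2.9,0,0,-1],[10,3.4,0,0,-1],[11,3.7,0,0,-1],[11.5,3.9,0,0,-1],[11.5,3.9,0,0,-1],[11.5,3.9,0,0,-1],[11.5,3.9,0,0,-1],[11.5,3.9,0,0,-1]]])

```text
time_s: 2.65
position: [0.502, 0.3456, 0.1604]
orientation: [-0.001, 0.708, 0.706, -0.0]
ft_force: [-0.4, -0.3, 0.2]
finger_gap: 0.0857
```

```bash
python3 - <<'E'
from h import *
go(.513,.376,.05)
im=optics.read_camera("wrist"); cv2.imwrite("pics/w1.png",im)
E
```

```text
t 2.65 pos [0.502  0.3456 0.1604] yaw 1.569 gap 0.0857 F [-0.4 -0.3  0.2]
shift cm [ 3.04  1.11 11.04] turn -0.002
```

View pics/w1.png

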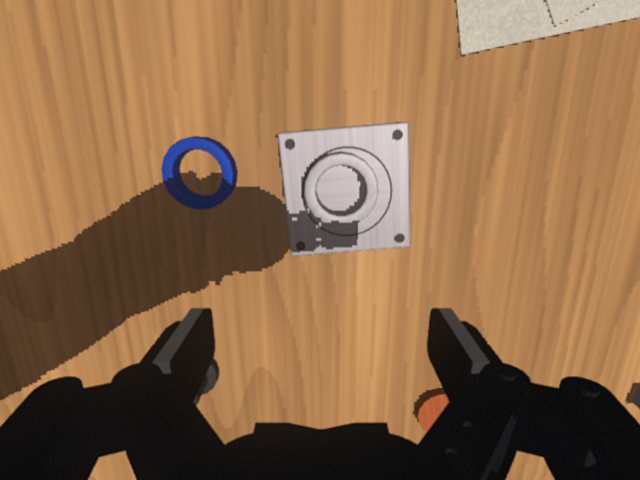

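The wrist view shows the plate with corners at about (277,133), (407,122), (411,246) and (292,255). The wide die sits off the circle's middle, near (340,188), and the blue ring is at (200,173). I'll zoom in to measure.

```bash
python3 - <<'E'
from h import *
a=cv2.imread("pics/w1.png")
z=cv2.resize(a[115:265,265:425],None,fx=5,fy=5,interpolation=cv2.INTER_CUBIC)[:, :800]
z=z[:, :]; cv2.imwrite("pics/w1z.png",cv2.resize(z,(640,600)))
E
```

```text
(no output)
```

View pics/w1z.png

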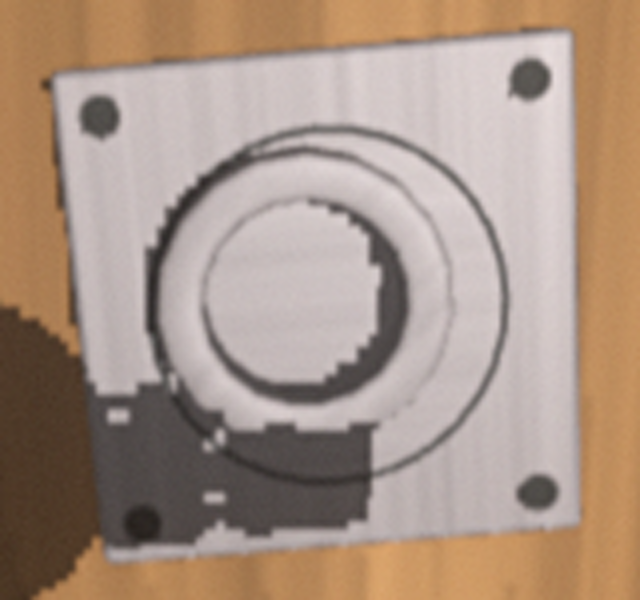

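```bash
cat >> h.py <<'E'
def isect(a,b,c,d):
    l=np.cross(np.cross([*a,1],[*b,1]),np.cross([*c,1],[*d,1]));return l[:2]/l[2]
E
python3 - <<'E'
from h import *
s=status.get_state(); W=cam("wrist",s)
m=lambda x,y:(265+(x+.5)/4-.5,115+(y+.5)/4-.5)
D=[m(99,116),m(529,79),m(537,491),m(143,523)]
P=plane(W,D,.012); print(np.round(P,4)); print("sides",[round(np.linalg.norm(P[i]-P[i-1]),4) for i in range(4)])
C=[m(52,74),m(571,30),m(579,522),m(108,560)]
P=plane(W,C,.012); print("corner",np.round(P,4),P.mean(0)); print("sides",[round(np.linalg.norm(P[i]-P[i-1]),4) for i in range(4)])
pc=isect(D[0],D[2],D[1],D[3]); print("plate c",plane(W,[pc],.012))
hc=m(306,301); oc=m(304,297)
print("wide hole",plane(W,[hc],.03),"outer",plane(W,[oc],.03))
E=plane(W,[m(157,297),m(452,297),m(304,150),m(304,442),m(203,301),m(410,301)],.03)
print(np.linalg.norm(E[0]-E[1]),np.linalg.norm(E[2]-E[3]),np.linalg.norm(E[4]-E[5]))
B=cam("side");A=cam("scene")
za=lambda x,y:(260+x/3.5-.36,150+y/3.5-.36); zb=lambda x,y:(190+x/2.6-.3,185+y/2.6-.3)
print("tri W+side hole",tri([W,B],[hc,zb(160,464)]),"W+scene",tri([W,A],[hc,za(614,137)]))
sd=[zb(120,417),zb(228,437),zb(193,526),zb(79,505)]
ps=isect(sd[0],sd[2],sd[1],sd[3]);print("tri plate",tri([W,B],[pc,ps]))
go(*plane(W,[hc],.03)[0][:2],.012)
E
```

```text
[[0.4781 0.4104 0.012 ]
 [0.5596 0.4171 0.012 ]
 [0.5661 0.3357 0.012 ]
 [0.4851 0.3289 0.012 ]]
sides [np.float64(0.0818), np.float64(0.0818), np.float64(0.0816), np.float64(0.0813)]
corner [[0.4694 0.4181 0.012 ]
 [0.567  0.426  0.012 ]
 [0.5752 0.329  0.012 ]
 [0.4776 0.3208 0.012 ]] [0.5223093  0.37348333 0.012     ]
sides [np.float64(0.0976), np.float64(0.0979), np.float64(0.0973), np.float64(0.098)]
plate c [[0.52225212 0.37290488 0.012     ]]
wide hole [[0.51706075 0.377897   0.03      ]] outer [[0.51667934 0.37864067 0.03      ]]
0.054614640826812895 0.05425718577355009 0.03835091599740883
tri W+side hole (array([0.51548966, 0.37541446, 0.02230188]), np.float64(0.0023371703326558213)) W+scene (array([0.51565807, 0.37648488, 0.02782917]), np.float64(0.00185074063715242))
tri plate (array([0.52094088, 0.37167005, 0.00990539]), np.float64(0.001699699710672303))
t 2.7 pos [0.5021 0.3456 0.1605] yaw 1.569 gap 0.0854 F [-0.4 -0.1 -1. ]
shift cm [ 3.22  1.51 14.85] turn -0.002
```

Call:
servo_tool(series=[[[0,0.3,1.2,0,-1],[0,0.6,2.4,0,-1],[0,0.9,3.6,0,-1],[0,1.2,4.8,0,-1],[0,1.5,5.6,0,-1],[0,1.5,6,0,-1],[0,1.5,6,0,-1],[0,1.5,6,0,-1],[0,1.5,6,0,-1],[0,1.5,6,0,-1]]])

```text
time_s: 3.53
position: [0.5175, 0.346, 0.1016]
orientation: [-0.0, 0.708, 0.706, 0.001]
ft_force: [-0.2, -0.0, -0.3]
finger_gap: 0.0854
```

```bash
python3 - <<'E'
from h import *
go(.517,.377,.012)
im=optics.read_camera("wrist"); cv2.imwrite("pics/w2.png",im)
E
```

```text
t 3.53 pos [0.5175 0.346  0.1016] yaw 1.569 gap 0.0854 F [-0.2 -0.  -0.3]
shift cm [ 3.08 -0.07  8.96] turn -0.002
```

View pics/w2.png

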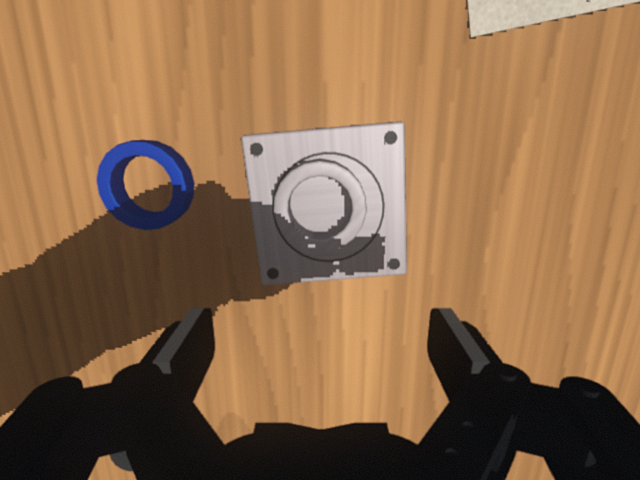

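The plate dots are now at (256.5,149.5), (390.5,138), (394,264) and (272,273), and the wide die's hole is at about (320,206).

```bash
python3 - <<'E'
from h import *
s2=status.get_state(); W=cam("wrist",s2)
s1=dict(position=np.array([.5021,.3456,.1605]),orientation=s2["orientation"]); W1=cam("wrist",s1)
m=lambda x,y:(265+(x+.5)/4-.5,115+(y+.5)/4-.5)
D1=[m(99,116),m(529,79),m(537,491),m(143,523)]
a=cv2.imread("pics/w2.png")
g=cv2.cvtColor(a,cv2.COLOR_BGR2GRAY)
D=[]
for x,y in [(256.5,149.5),(390.5,138),(394,264),(272,273)]:
    x0,y0=int(x)-9,int(y)-9; w=g[y0:y0+19,x0:x0+19].astype(float); w=np.clip(np.percentile(w,60)*.75-w,0,None); yy,xx=np.mgrid[:19,:19]; D.append((x0+(w*xx).sum()/w.sum(),y0+(w*yy).sum()/w.sum()))
print(np.round(D,1)); P=plane(W,D,.012);print(np.round(P,4))
print("tri dots",[np.round(tri([W,W1],[p,q])[0],4) for p,q in zip(D,D1)])
pc=isect(D[0],D[2],D[1],D[3]); print("plate",plane(W,[pc],.012))
print("hole",plane(W,[(319.5,207)],.03), "outer",plane(W,[(320.5,205)],.03),"tri",tri([W,W1],[(319.5,207),m(306,301)]))
z=a[145:270,250:400]; cv2.imwrite("pics/w2z.png",cv2.resize(z,(720,600),interpolation=cv2.INTER_CUBIC))
E
```

```text
[[255.9 148.9]
 [390.1 137.3]
 [393.3 263.6]
 [272.3 273.1]]
[[0.478  0.4103 0.012 ]
 [0.5595 0.417  0.012 ]
 [0.5661 0.3355 0.012 ]
 [0.4848 0.3288 0.012 ]]
tri dots [array([0.4787, 0.4106, 0.0159]), array([0.5552, 0.4176, 0.0357]), array([0.5652, 0.3373, 0.0169]), array([0.4856, 0.3307, 0.017 ])]
plate [[0.52212098 0.37282245 0.012     ]]
hole [[0.51679445 0.37790075 0.03      ]] outer [[0.51738478 0.37909646 0.03      ]] tri (array([0.5168859 , 0.37907897, 0.03608486]), np.float64(0.0001257397847481063))
```

View pics/w2z.png

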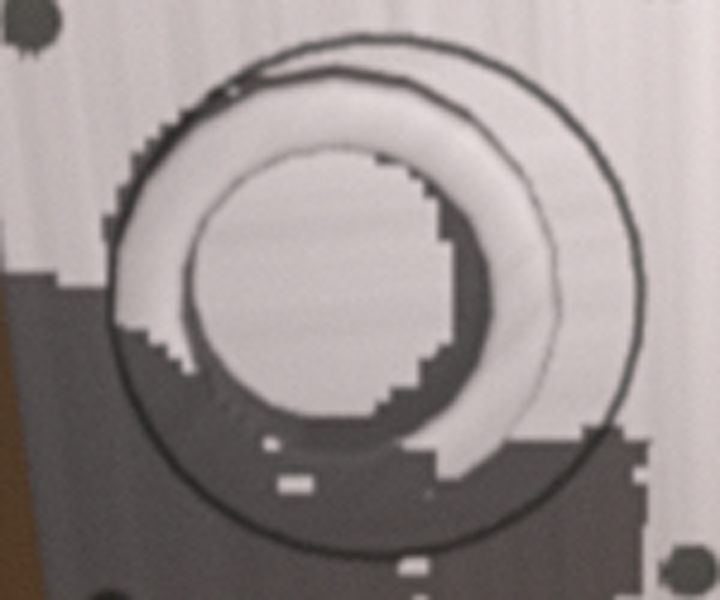

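The plate centre comes out at (0.522, 0.373) and the wide die at (0.517, 0.378), with matching results from two wrist positions. Descending and gripping.

Call:
servo_tool(series=[[[1,0,0.5,0,-1],[2,0,1.5,0,-1],[2.8,0,2.5,0,-1],[3.2,0,3.5,0,-1],[3.2,-0.05,4.7,0,-1],[3.2,-0.05,5.9,0,-1],[3.2,-0.05,7.1,0,-1],[3.2,-0.05,8.2,0,-1],[3.2,-0.05,8.8,0,-1],[3.2,-0.05,8.9,0,-1]]])

```text
time_s: 4.42
position: [0.5157, 0.377, 0.01]
orientation: [-0.001, 0.708, 0.706, -0.001]
ft_force: [-0.3, 0.2, -0.7]
finger_gap: 0.0851
```

Call:
servo_tool(series=[[[0,0,0,0,1],[0,0,0,0,1],[0,0,0,0,1],[0,0,0,0,1],[0,0,0,0,1],[0,0,0,0,1],[0,0,0,0,1],[0,0,0,0,1],[0,0,0,0,1],[0,0,0,0,1]]])

```text
time_s: 5.25
position: [0.5167, 0.3775, 0.0114]
orientation: [-0.0, 0.708, 0.706, 0.0]
ft_force: [0.4, 0.1, 5.3]
finger_gap: 0.0536
```

```bash
python3 - <<'E'
from h import *
go(.517,.378,.12)
for n in ["side","wrist"]:
    im=optics.read_camera(n); cv2.imwrite(f"pics/{n}3.png",im)
E
```

```text
t 5.25 pos [0.5167 0.3775 0.0114] yaw 1.568 gap 0.0536 F [0.4 0.1 5.3]
shift cm [  0.06   0.03 -10.86] turn -0.003
```

View pics/wrist3.png

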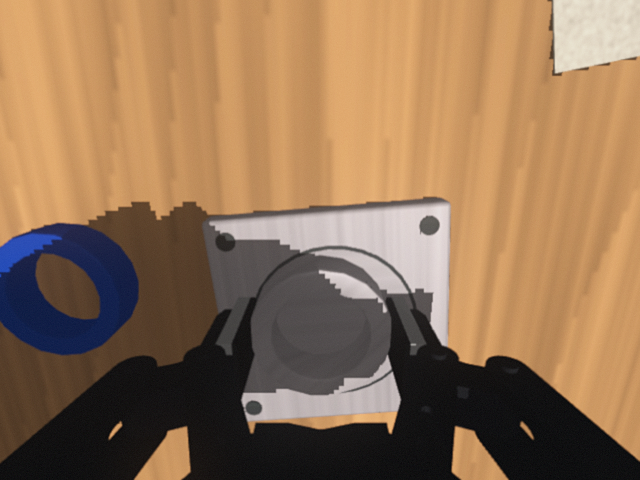

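```bash
python3 - <<'E'
from h import *
a=cv2.imread("pics/wrist3.png")[230:430,190:460]
a=cv2.resize(np.clip((a.astype(float)/255)**.5*255,0,255).astype(np.uint8),None,fx=2.9,fy=2.9,interpolation=cv2.INTER_CUBIC); cv2.imwrite("pics/w3z.png",a)
W=cam("wrist",status.get_state())
print(proj(W,[[.5167+.028*np.cos(t),.378+.028*np.sin(t),.03] for t in np.arange(4)*np.pi/2]),proj(W,[[.5167+.019*np.cos(t),.378+.019*np.sin(t),.03] for t in np.arange(4)*np.pi/2]))
E
```

```text
[[394.46963677 336.71934839]
 [320.90192942 268.31342313]
 [247.56485122 336.92656328]
 [321.10373201 397.50989554]] [[370.87138266 336.7827457 ]
 [320.93788654 291.29838123]
 [271.15434779 336.92339072]
 [321.07457091 378.81058146]]
```

View pics/w3z.png

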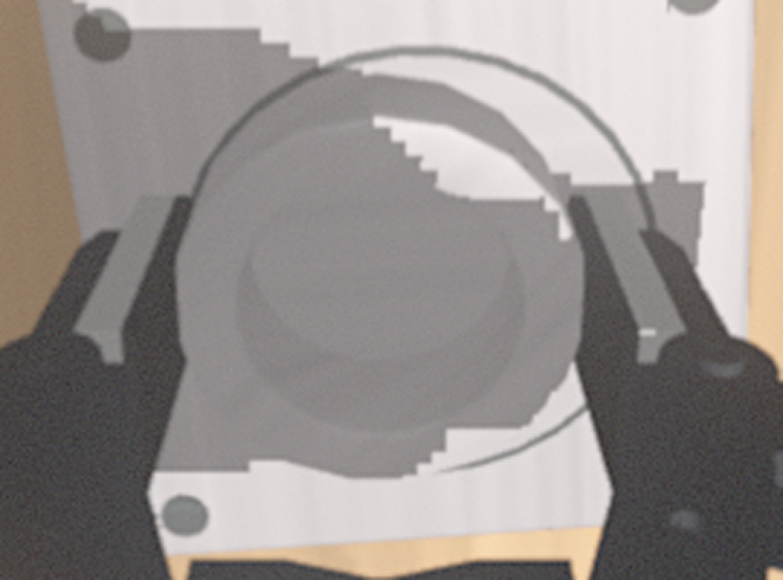

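The ring sits centred in the jaws: its rim and hole edges fall within about 1 mm of prediction. Lifting, then travelling to the stand.

Call:
servo_tool(series=[[[0,0,-0.5,0,1],[0,0,-1.5,0,1],[0,0,-3,0,1],[0,0,-5,0,1],[-1,0.1,-7,0,1],[-3,0.4,-9,0,1],[-6,0.9,-10.5,0,1],[-9.5,1.5,-11,0,1],[-13.5,2,-11,0,1],[-17.5,2.6,-11,0,1]]])

```text
time_s: 6.18
position: [0.5421, 0.2013, 0.1219]
orientation: [-0.0, 0.707, 0.707, 0.0]
ft_force: [1.0, 0.3, -2.8]
finger_gap: 0.0534
```

Call:
servo_tool(series=[[[-3.8,0.6,0,0,1],[-7.6,1.2,0,0,1],[-11.4,1.8,0,0,1],[-15.2,2.4,0,0,1],[-19,3,0,0,1],[-22.8,3.6,0,0,1],[-26.6,4.2,0,0,1],[-30.4,4.8,0,0,1],[-33,5.4,0,0,1],[-35,5.8,0,0,1]]])

```text
time_s: 7.02
position: [0.5992, -0.1517, 0.121]
orientation: [-0.001, 0.708, 0.706, -0.0]
ft_force: [0.8, -0.4, -1.9]
finger_gap: 0.0535
```

```bash
python3 - <<'E'
from h import *
go(.605,-.185,.12)
E
```

```text
t 7.02 pos [ 0.5992 -0.1517  0.121 ] yaw 1.567 gap 0.0535 F [ 0.8 -0.4 -1.9]
shift cm [-3.33  0.59  0.1 ] turn -0.004
```

Call:
servo_tool(series=[[[-1.5,0.2,0,0,1],[-2.7,0.4,0,0,1],[-3.3,0.6,0,0,1],[-3.3,0.6,0,0,1],[-3.3,0.6,0,0,1],[-3.3,0.6,0,0,1],[-3.3,0.6,0,0,1],[-3.3,0.6,0,0,1],[-3.3,0.6,0,0,1],[-3.3,0.6,0,0,1]]])

```text
time_s: 7.85
position: [0.6052, -0.1841, 0.1211]
orientation: [-0.001, 0.708, 0.706, -0.0]
ft_force: [0.3, -0.0, -1.1]
finger_gap: 0.0536
```

```bash
python3 - <<'E'
from h import *
go(.605,-.12,.06)
im=optics.read_camera("wrist"); cv2.imwrite("pics/w4.png",im)
E
```

```text
t 7.85 pos [ 0.6052 -0.1841  0.1211] yaw 1.568 gap 0.0536 F [ 0.3 -0.  -1.1]
shift cm [ 6.41 -0.02  6.12] turn -0.003
```

View pics/w4.png

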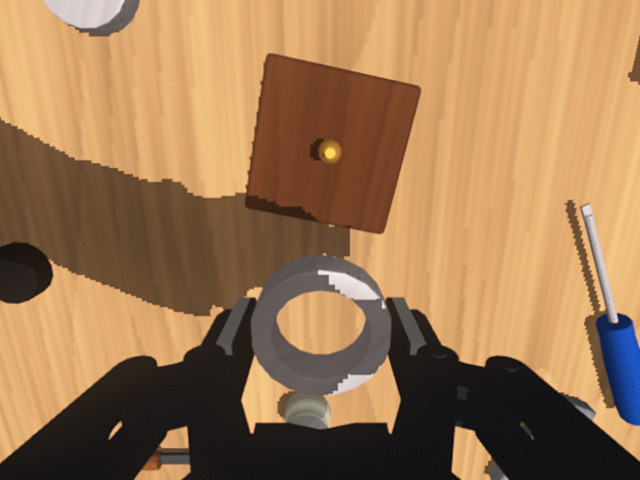

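The wrist view shows the ring held flat. The stand's corners are at (267,55), (419,87), (383,233) and (247,205), with the post tip at (330,152).

```bash
python3 - <<'E'
from h import *
W=cam("wrist",status.get_state());A=cam("scene");B=cam("side")
C=[(267,54.5),(420,87),(384,233.5),(246.5,205)]
P=plane(W,C,.015); print(np.round(P,4),[round(np.linalg.norm(P[i]-P[i-1]),4) for i in range(4)])
pc=isect(C[0],C[2],C[1],C[3]); print("board c",plane(W,[pc],.015),"tip",plane(W,[(330,152)],.045))
za=lambda x,y:(260+x/3.5-.36,150+y/3.5-.36); zb=lambda x,y:(190+x/2.6-.3,185+y/2.6-.3)
print(tri([W,B],[(330,152),zb(278,36)]),tri([W,A],[(330,152),za(137,450)]),tri([A,B],[za(137,450),zb(278,36)]))
print("held ring hole",plane(W,[(319.5,322)],.14), status.get_state()["position"])
im=optics.read_camera("side"); cv2.imwrite("pics/s4.png",im[120:420])
E
```

```text
[[ 0.5724 -0.0649  0.015 ]
 [ 0.6671 -0.0835  0.015 ]
 [ 0.6492 -0.1787  0.015 ]
 [ 0.5542 -0.1582  0.015 ]] [np.float64(0.0951), np.float64(0.0965), np.float64(0.0968), np.float64(0.0971)]
board c [[ 0.6102922  -0.12119583  0.015     ]] tip [[ 0.61038804 -0.1211867   0.045     ]]
(array([ 0.60805514, -0.1222457 ,  0.04299024]), np.float64(0.0025559673123868804)) (array([ 0.60980796, -0.12154321,  0.04831146]), np.float64(0.0007565813230330597)) (array([ 0.60500232, -0.11941782,  0.0451401 ]), np.float64(0.0008079126687532992))
held ring hole [[ 0.60456401 -0.17719582  0.14      ]] [ 0.60510948 -0.18426838  0.12110774]
```

View pics/s4.png

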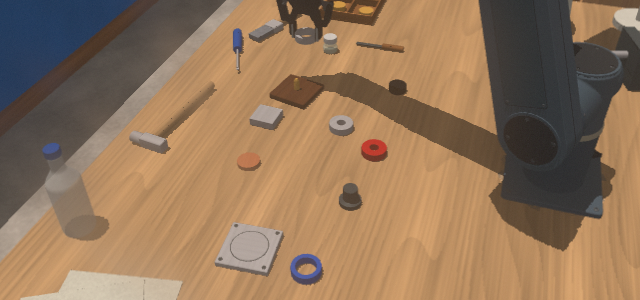

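```bash
python3 - <<'E'
from h import *
s=status.get_state();W=cam("wrist",s);p=s["position"]
for r in (.028,.019):
  for dz in (.001,.019): print(r,dz,np.round(proj(W,[[p[0]+r*np.cos(t),p[1]+r*np.sin(t),p[2]+dz] for t in np.arange(4)*np.pi/2]),1).tolist())
a=cv2.imread("pics/w4.png")[235:415,210:430]
a=cv2.resize(np.clip((a.astype(float)/255)**.6*255,0,255).astype(np.uint8),None,fx=3.3,fy=3.3,interpolation=cv2.INTER_CUBIC); cv2.imwrite("pics/w4z.png",a)
E
```

```text
0.028 0.001 [[386.6, 315.4], [320.9, 253.6], [255.4, 315.6], [321.1, 371.2]]
0.028 0.019 [[394.6, 338.5], [320.8, 270.1], [247.4, 338.7], [321.1, 399.3]]
0.019 0.001 [[365.5, 315.5], [320.9, 274.3], [276.5, 315.6], [321.1, 353.9]]
0.019 0.019 [[370.9, 338.6], [320.9, 293.1], [271.1, 338.7], [321.1, 380.6]]
```

View pics/w4z.png

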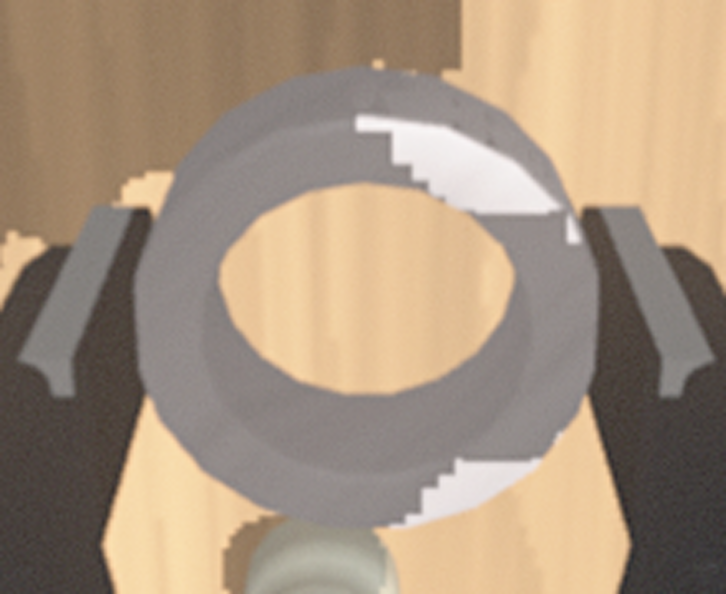

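The held ring is flat and within 1 mm of the tool axis. Moving over the post, then lowering.

Call:
servo_tool(series=[[[1.5,0.1,0,0,1],[3.5,0.3,0,0,1],[5.2,0.4,0,0,1],[6.1,0.4,0.5,0,1],[6.15,0.4,1.5,0,1],[6.15,0.4,2.6,0,1],[6.15,0.4,3.8,0,1],[6.15,0.4,4.8,0,1],[6.15,0.4,5.4,0,1],[6.15,0.4,5.6,0,1]]])

```text
time_s: 8.78
position: [0.6075, -0.1231, 0.0622]
orientation: [-0.003, 0.709, 0.706, -0.001]
ft_force: [0.0, 0.7, -2.2]
finger_gap: 0.0533
```

```bash
python3 - <<'E'
from h import *
go(.609,-.1225,.0155)
for n in ["scene","wrist"]:
    im=optics.read_camera(n); cv2.imwrite(f"pics/{n}5.png",im)
a=cv2.imread("pics/scene5.png")[220:360,200:400];b=cv2.imread("pics/wrist5.png")[180:430,180:460]
cv2.imwrite("pics/c5.png",np.hstack([cv2.resize(a,(428,300)),cv2.resize(b,(336,300))]))
E
```

```text
t 8.78 pos [ 0.6075 -0.1231  0.0622] yaw 1.567 gap 0.0533 F [ 0.   0.7 -2.2]
shift cm [0.06 0.18 4.67] turn -0.004
```

View pics/c5.png

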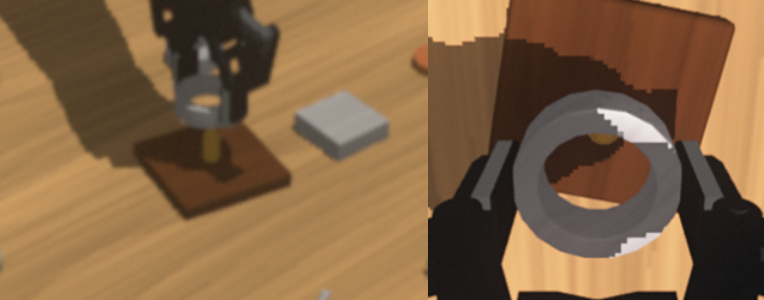

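```bash
python3 - <<'E'
from h import *
s=status.get_state();W=cam("wrist",s)
print(plane(W,[(323.5,294)],.045),s["position"])
cv2.imwrite("pics/w5z.png",cv2.resize(cv2.imread("pics/wrist5.png")[230:420,220:420],(630,598),interpolation=cv2.INTER_CUBIC))
E
```

```text
[[ 0.60967424 -0.12258834  0.045     ]] [ 0.60851205 -0.12321872  0.0639745 ]
```

View pics/w5z.png

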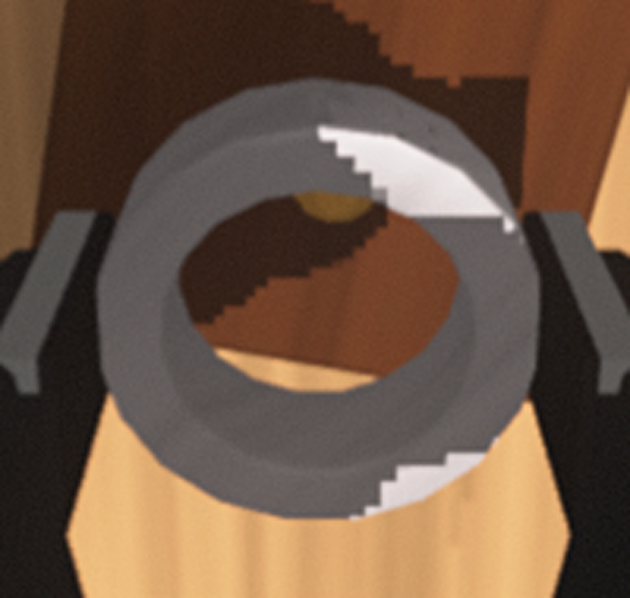

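Call:
servo_tool(series=[[[0.1,0.1,0.4,0,1],[0.1,0.1,1,0,1],[0.1,0.1,1.6,0,1],[0.1,0.1,2.2,0,1],[0.1,0.1,2.8,0,1],[0.1,0.1,3.4,0,1],[0.1,0.1,3.9,0,1],[0.1,0.1,4.3,0,1],[0.1,0.1,4.6,0,1],[0.1,0.1,4.7,0,1]]])

```text
time_s: 9.72
position: [0.6089, -0.122, 0.0162]
orientation: [-0.002, 0.709, 0.706, -0.001]
ft_force: [0.7, -1.6, -2.2]
finger_gap: 0.0533
```

```bash
python3 - <<'E'
from h import *
go(.609,-.122,.0146)
E
```

```text
t 9.72 pos [ 0.6089 -0.122   0.0162] yaw 1.567 gap 0.0533 F [ 0.7 -1.6 -2.2]
shift cm [0.   0.01 0.16] turn -0.004
```

Call:
servo_tool(series=[[[0,0,0.03,0,1],[0,0,0.06,0,1],[0,0,0.09,0,1],[0,0,0.12,0,1],[0,0,0.15,0,1],[0,0,0.18,0,1],[0,0,0.18,0,1],[0,0,0.18,0,1],[0,0,0.18,0,1],[0,0,0.18,0,1]]])

```text
time_s: 10.55
position: [0.609, -0.1221, 0.0145]
orientation: [-0.002, 0.708, 0.706, -0.001]
ft_force: [-0.2, -0.8, -1.1]
finger_gap: 0.0537
```

Call:
servo_tool(series=[[[0,0,0.02,0,1],[0,0,0.04,0,1],[0,0,0.06,0,1],[0,0,0.06,0,1],[0,0,0.06,0,-1],[0,0,0.06,0,-1],[0,0,0.06,0,-1],[0,0,0.06,0,-1],[0,0,0.06,0,-1],[0,0,0.06,0,-1]]])

```text
time_s: 11.38
position: [0.6091, -0.1221, 0.0139]
orientation: [-0.002, 0.709, 0.706, -0.001]
ft_force: [0.3, -0.7, 0.5]
finger_gap: 0.0856
```

```bash
python3 - <<'E'
from h import *
go(.609,-.122,.12)
im=optics.read_camera("scene");
cv2.imwrite("pics/s6.png",cv2.resize(im[220:340,220:400],(720,480),interpolation=cv2.INTER_CUBIC))
E
```

```text
t 11.38 pos [ 0.6091 -0.1221  0.0139] yaw 1.567 gap 0.0856 F [ 0.3 -0.7  0.5]
shift cm [  0.02  -0.06 -10.61] turn -0.004
```

View pics/s6.png

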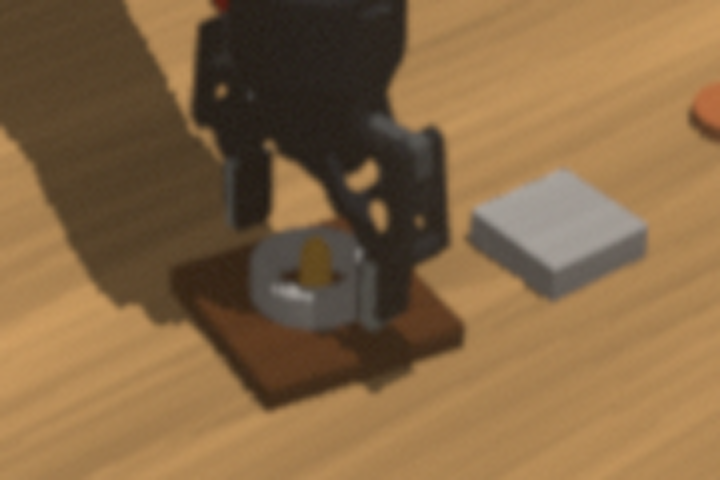

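The ring lies flat round the post, let go. Lifting and moving to the narrow die.

Call:
servo_tool(series=[[[0,0,-1,0,-1],[0,0,-2.5,0,-1],[0,0,-5,0,-1],[0,0,-7.5,0,-1],[1,-2,-9.5,0,-1],[2.5,-5,-10,0,-1],[4,-8.5,-10,0,-1],[5.5,-11.5,-10,0,-1],[6.5,-13.8,-10,0,-1],[6.7,-14.7,-10,0,-1]]])

```text
time_s: 12.27
position: [0.4599, -0.053, 0.1153]
orientation: [-0.003, 0.708, 0.706, -0.001]
ft_force: [-0.1, 0.2, 0.1]
finger_gap: 0.0853
```

Call:
servo_tool(series=[[[0,0,0,0,-1],[0,0,0,0,-1],[0,0,0,0,-1],[0,0,0,0,-1],[0,0,0,0,-1],[0,0,0,0,-1],[0,0,0,0,-1],[0,0,0,0,-1],[0,0,0,0,-1],[0,0,0,0,-1]]])

```text
time_s: 13.1
position: [0.4599, -0.053, 0.1152]
orientation: [-0.003, 0.708, 0.706, -0.001]
ft_force: [0.5, -1.0, -0.8]
finger_gap: 0.0853
```

```bash
python3 - <<'E'
from h import *
go(.462,-.02,.0)
for n in ["wrist","scene"]:
  im=optics.read_camera(n); cv2.imwrite(f"pics/{n}7.png",im)
cv2.imwrite("pics/s7.png",cv2.resize(im[250:340,240:360],(640,480),interpolation=cv2.INTER_CUBIC))
E
```

```text
t 13.1 pos [ 0.4599 -0.053   0.1152] yaw 1.568 gap 0.0853 F [ 0.5 -1.  -0.8]
shift cm [ 3.28  0.27 11.52] turn -0.003
```

View pics/wrist7.png

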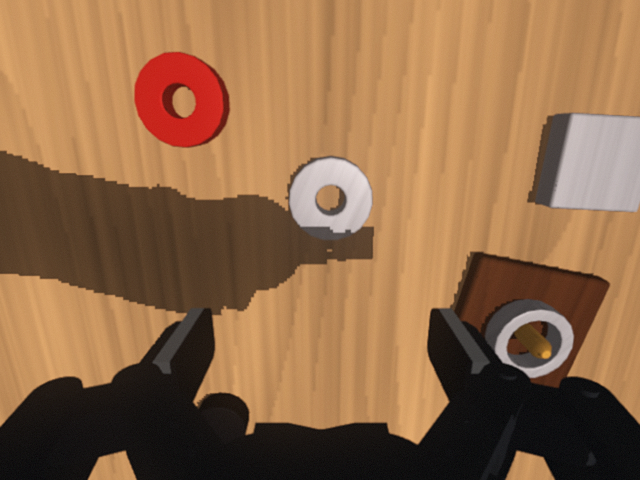

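View pics/s7.png

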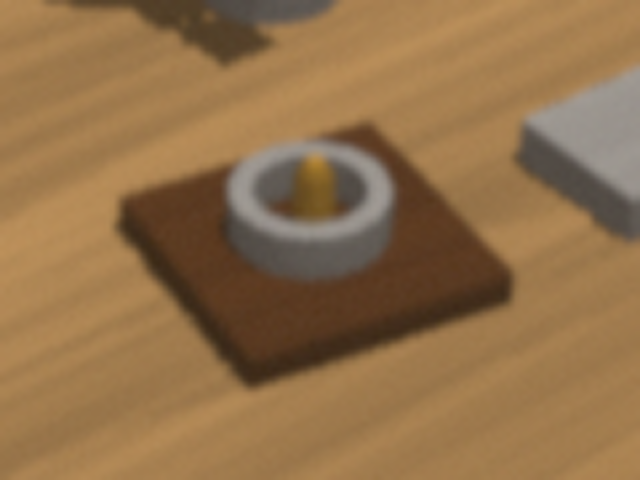

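The ring is flat on the stand round the post. The wrist view shows the narrow die's hole at about (331,199), with the red look-alike well off at (182,100).

```bash
python3 - <<'E'
from h import *
s=status.get_state();W=cam("wrist",s);A=cam("scene");B=cam("side")
za=lambda x,y:(260+x/3.5-.36,150+y/3.5-.36); zb=lambda x,y:(190+x/2.6-.3,185+y/2.6-.3)
p=(331,199)
print(plane(W,[p,(331,197.5)],.018)); print(tri([W,A,B],[p,za(108,316),zb(394,151)]),tri([W,A],[p,za(108,316)]),tri([W,B],[p,zb(394,151)]))
# wide die on stand: hole top centre at z .033 & tip
print("wide on stand",plane(W,[(533,339)],.033),"tip",plane(W,[(546,351)],.045))
cv2.imwrite("pics/w7z.png",cv2.resize(cv2.imread("pics/wrist7.png")[145:255,275:390],None,fx=5,fy=5,interpolation=cv2.INTER_CUBIC))
go(.463,-.02,0)
E
```

```text
[[ 0.46614331 -0.02116248  0.018     ]
 [ 0.46613669 -0.02016966  0.018     ]]
(array([ 0.46342307, -0.02147696,  0.01648593]), np.float64(0.0027553503305824244)) (array([ 0.46541043, -0.02190445,  0.01824487]), np.float64(0.0010644179496307183)) (array([ 0.46387772, -0.0226166 ,  0.01435288]), np.float64(0.002472684683682208))
wide on stand [[ 0.60701082 -0.11670295  0.033     ]] tip [[ 0.60949794 -0.11836784  0.045     ]]
t 13.2 pos [ 0.4599 -0.053   0.1153] yaw 1.568 gap 0.0854 F [ 0.9 -0.2 -0.4]
shift cm [ 3.28  0.36 11.53] turn -0.003
```

View pics/w7z.png

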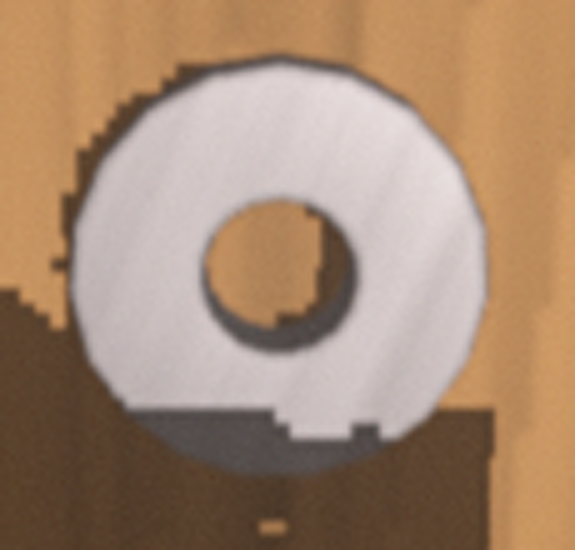

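Call:
servo_tool(series=[[[1,0.2,0.8,0,-1],[2,0.4,2,0,-1],[2.8,0.5,3.5,0,-1],[3.2,0.5,5,0,-1],[3.2,0.5,6.5,0,-1],[3.2,0.5,8,0,-1],[3.2,0.5,9.4,0,-1],[3.2,0.5,10.5,0,-1],[3.2,0.5,11.1,0,-1],[3.2,0.5,11.35,0,-1]]])

```text
time_s: 14.03
position: [0.463, -0.0199, -0.0001]
orientation: [-0.004, 0.708, 0.706, -0.002]
ft_force: [0.3, -0.4, 0.3]
finger_gap: 0.0854
```

Call:
servo_tool(series=[[[0,0,0,0,-1],[0,0,0,0,1],[0,0,0,0,1],[0,0,0,0,1],[0,0,0,0,1],[0,0,0,0,1],[0,0,0,0,1],[0,0,0,0,1],[0,0,0,0,1],[0,0,0,0,1]]])

```text
time_s: 14.87
position: [0.4647, -0.0202, 0.0018]
orientation: [-0.002, 0.708, 0.706, -0.001]
ft_force: [-0.4, 0.9, 6.5]
finger_gap: 0.0539
```

```bash
python3 - <<'E'
from h import *
go(.522,.31,.13)
im=optics.read_camera("wrist"); 
cv2.imwrite("pics/w8.png",cv2.resize(im[200:440,160:480],(800,600)))
s=status.get_state();W=cam("wrist",s);p=s["position"]
for r in (.028,.010):print(r,np.round(proj(W,[[p[0]+r*np.cos(t),p[1]+r*np.sin(t),.018] for t in np.arange(4)*np.pi/2]),1).tolist())
E
```

```text
t 14.87 pos [ 0.4647 -0.0202  0.0018] yaw 1.569 gap 0.0539 F [-0.4  0.9  6.5]
shift cm [ 33.07   5.61 -12.77] turn -0.002
0.028 [[393.1, 334.7], [320.8, 267.2], [248.7, 334.5], [320.9, 394.6]]
0.01 [[346.7, 334.7], [320.8, 311.5], [295.1, 334.6], [320.9, 356.9]]
```

View pics/w8.png

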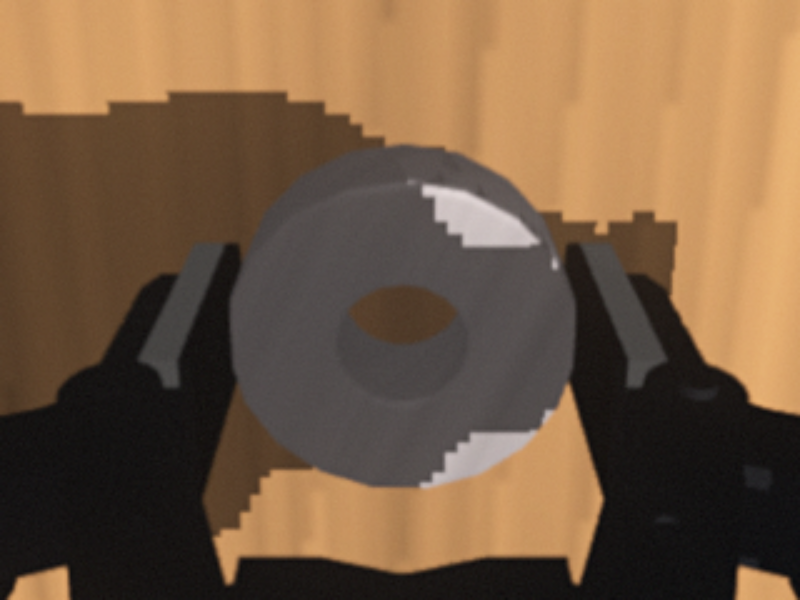

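The narrow die is held flat about 1 mm behind the tool axis. Lifting and carrying it to the plate.

Call:
servo_tool(series=[[[0,0,-0.5,0,1],[0,0,-1.5,0,1],[0,0,-3.5,0,1],[0.5,0.1,-6,0,1],[2,0.3,-8.5,0,1],[5,0.7,-10,0,1],[8.5,1.2,-10.5,0,1],[12.5,1.8,-10.5,0,1],[16.5,2.4,-10.5,0,1],[20.5,3,-10.5,0,1]]])

```text
time_s: 15.75
position: [0.4954, 0.1861, 0.1077]
orientation: [-0.002, 0.708, 0.706, -0.001]
ft_force: [0.2, -1.1, -3.1]
finger_gap: 0.0539
```

Call:
servo_tool(series=[[[3.5,0.5,0,0,1],[7,1,0,0,1],[10.5,1.5,0,0,1],[13.5,2,0,0,1],[16,2.4,0,0,1],[17.7,2.6,0.3,0,1],[18.7,2.7,1,0,1],[19,2.7,2,0,1],[19,2.7,3,0,1],[19,2.7,3.5,0,1]]])

```text
time_s: 16.58
position: [0.5212, 0.3741, 0.0699]
orientation: [-0.003, 0.708, 0.706, -0.003]
ft_force: [-0.6, -0.5, -3.1]
finger_gap: 0.0538
```

```bash
python3 - <<'E'
from h import *
go(.522,.374,.015)
im=optics.read_camera("wrist"); cv2.imwrite("pics/w9.png",im)
E
```

```text
t 16.58 pos [0.5212 0.3741 0.0699] yaw 1.567 gap 0.0538 F [-0.6 -0.5 -3.1]
shift cm [-0.01  0.13  5.49] turn -0.003
```

View pics/w9.png

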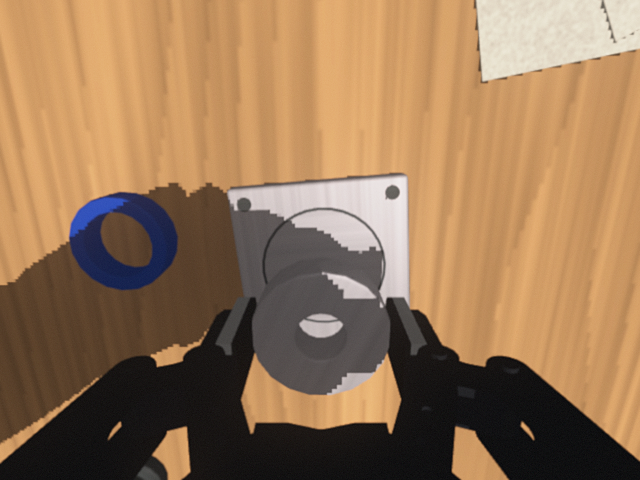

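Call:
servo_tool(series=[[[0,0.1,0.5,0,1],[0,0.1,1.2,0,1],[0,0.1,2,0,1],[0,0.1,2.8,0,1],[0,0.1,3.6,0,1],[0,0.1,4.3,0,1],[0,0.1,4.9,0,1],[0,0.1,5.3,0,1],[0,0.1,5.4,0,1],[0,0.1,5.4,0,1]]])

```text
time_s: 17.47
position: [0.5211, 0.3736, 0.0148]
orientation: [-0.003, 0.708, 0.706, -0.004]
ft_force: [0.5, 0.5, -2.4]
finger_gap: 0.0536
```

```bash
python3 - <<'E'
from h import *
s=status.get_state();s["position"]=np.array([.5212,.3741,.0699]);W=cam("wrist",s)
print(plane(W,[(244,204.5),(392,192)],.012))
go(.522,.374,.0138)
E
```

```text
[[0.47835066 0.41013301 0.012     ]
 [0.5593911  0.41696516 0.012     ]]
t 17.47 pos [0.5211 0.3736 0.0148] yaw 1.567 gap 0.0536 F [ 0.5  0.5 -2.4]
shift cm [0.04 0.09 0.1 ] turn -0.004
```

Call:
servo_tool(series=[[[0,0.1,0.03,0,1],[0,0.1,0.06,0,1],[0,0.1,0.09,0,1],[0,0.1,0.12,0,1],[0,0.1,0.15,0,1],[0,0.1,0.15,0,1],[0,0.1,0.15,0,1],[0,0.1,0.15,0,1],[0,0.1,0.15,0,1],[0,0.1,0.15,0,1]]])

```text
time_s: 18.3
position: [0.5224, 0.3737, 0.0139]
orientation: [-0.003, 0.708, 0.706, -0.004]
ft_force: [-1.6, -0.7, 2.7]
finger_gap: 0.054
```

Contact felt (Fz from -3 to +2.7 N). Releasing and lifting.

Call:
servo_tool(series=[[[0,0,0,0,-1],[0,0,0,0,-1],[0,0,0,0,-1],[0,0,0,0,-1],[0,0,0,0,-1],[0,0,0,0,-1],[0,0,-0.5,0,-1],[0,0,-2,0,-1],[0,0,-4,0,-1],[-1,0,-6,0,-1]]])

```text
time_s: 19.13
position: [0.5222, 0.3647, 0.0741]
orientation: [-0.003, 0.708, 0.706, -0.004]
ft_force: [0.5, 0.3, 0.1]
finger_gap: 0.0852
```

Call:
servo_tool(series=[[[-1,0,-1.5,0,-1],[-2,0,-2.5,0,-1],[-3,0,-3,0,-1],[-3,0,-3,0,-1],[-3,0,-3,0,-1],[-3,0,-3,0,-1],[-3,0,-3,0,-1],[-3,0,-3,0,-1],[-3,0,-3,0,-1],[-3,0,-3,0,-1]]])

```text
time_s: 19.97
position: [0.5221, 0.3349, 0.1035]
orientation: [-0.004, 0.708, 0.706, -0.005]
ft_force: [-0.4, -0.2, 0.4]
finger_gap: 0.0854
```

```bash
python3 - <<'E'
from h import *
go(.617,.105,.12)
im=optics.read_camera("wrist"); cv2.imwrite("pics/w10.png",im)
cv2.imwrite("pics/w10z.png",cv2.resize(im[100:300,220:440],(660,600),interpolation=cv2.INTER_CUBIC))
E
```

```text
t 19.97 pos [0.5221 0.3349 0.1035] yaw 1.569 gap 0.0854 F [-0.4 -0.2  0.4]
shift cm [-22.98   9.51  -1.73] turn -0.002
```

View pics/w10z.png

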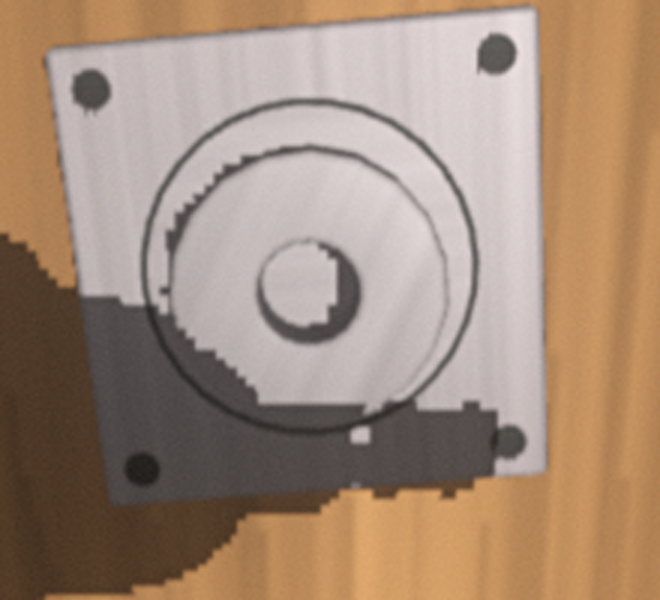

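```bash
python3 - <<'E'
from h import *
W=cam("wrist",status.get_state())
m=lambda x,y:(220+x/3-.33,100+y/3-.33)
D=[m(91,90),m(496,54),m(508,441),m(142,470)]
print(plane(W,[isect(D[0],D[2],D[1],D[3])],.012),plane(W,[m(310,291)],.03),plane(W,[m(309,283)],.03))
E
```

```text
[[0.52238926 0.37281366 0.012     ]] [[0.52265781 0.37241169 0.03      ]] [[0.52246015 0.37399493 0.03      ]]
```

The narrow die is centred on the plate within about 1 mm. Next, the blank.

Call:
servo_tool(series=[[[-2,0.9,0,0,-1],[-5.5,2.4,0,0,-1],[-9,4,-0.5,0,-1],[-12.5,5.6,-0.5,0,-1],[-16,7.2,-0.5,0,-1],[-19,8.5,-0.5,0,-1],[-21,9.4,-0.5,0,-1],[-21.5,9.5,-0.5,0,-1],[-21.5,9.5,-0.5,0,-1],[-21.5,9.5,-0.5,0,-1]]])

```text
time_s: 20.85
position: [0.6165, 0.1203, 0.1078]
orientation: [-0.004, 0.708, 0.706, -0.004]
ft_force: [-0.5, -0.1, -0.1]
finger_gap: 0.0854
```

```bash
python3 - <<'E'
from h import *
go(.617,.154,.0)
im=optics.read_camera("wrist"); cv2.imwrite("pics/w11.png",im)
W=cam("wrist",status.get_state());A=cam("scene");B=cam("side")
h=cv2.cvtColor(im,cv2.COLOR_BGR2HSV)
for nm,k in [("top",cv2.inRange(h,(0,110,110),(12,255,255)))]:
    c=max(cv2.findContours(k,cv2.RETR_EXTERNAL,cv2.CHAIN_APPROX_NONE)[0],key=cv2.contourArea); e=cv2.fitEllipse(c); print(nm,e,plane(W,[e[0]],.01))
za=lambda x,y:(260+x/3.5-.36,150+y/3.5-.36); zb=lambda x,y:(190+x/2.6-.3,185+y/2.6-.3)
print(tri([W,A],[e[0],za(509,342)]),tri([W,B],[e[0],zb(153,248)]))
E
```

```text
t 20.85 pos [0.6165 0.1203 0.1078] yaw 1.569 gap 0.0854 F [-0.5 -0.1 -0.1]
shift cm [ 3.37  0.17 10.77] turn -0.002
top ((329.1680908203125, 194.1426239013672), (71.89881896972656, 75.3440170288086), 102.58429718017578) [[0.62065321 0.15569184 0.01      ]]
(array([0.61999176, 0.15453306, 0.00629157]), np.float64(0.0008638253712692979)) (array([0.61862235, 0.15402014, 0.0079994 ]), np.float64(0.002432907368487659))
```

View pics/w11.png

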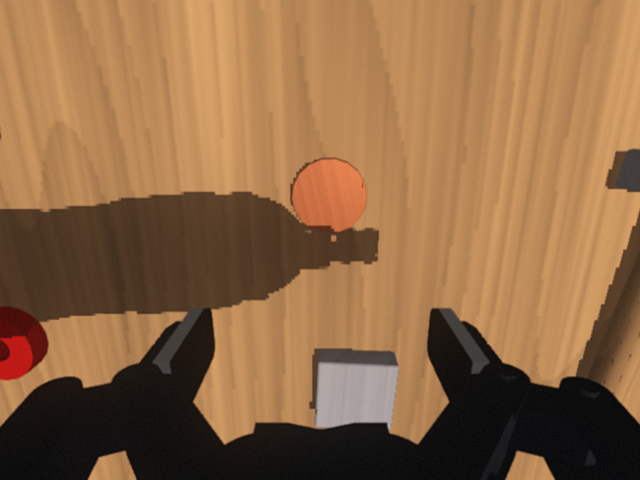

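The blank is at (329,194), giving (0.620, 0.155) with a height of 6–8 mm from two views (should be 10). Descending to grip.

Call:
servo_tool(series=[[[1,0.1,0.8,0,-1],[2,0.2,2,0,-1],[2.9,0.3,3.5,0,-1],[3.4,0.3,5,0,-1],[3.5,0.3,6.5,0,-1],[3.5,0.3,8,0,-1],[3.5,0.3,9.2,0,-1],[3.5,0.3,10.1,0,-1],[3.5,0.3,10.6,0,-1],[3.5,0.3,10.75,0,-1]]])

```text
time_s: 21.73
position: [0.6169, 0.1564, -0.0014]
orientation: [-0.005, 0.707, 0.707, -0.005]
ft_force: [-1.0, -0.4, 0.4]
finger_gap: 0.0853
```

Call:
servo_tool(series=[[[0,0,0,0,-1],[0,0,0,0,1],[0,0,0,0,1],[0,0,0,0,1],[0,0,0,0,1],[0,0,0,0,1],[0,0,0,0,1],[0,0,0,0,1],[0,0,0,0,1],[0,0,0,0,1]]])

```text
time_s: 22.57
position: [0.6186, 0.1565, 0.0006]
orientation: [-0.004, 0.707, 0.707, -0.004]
ft_force: [1.1, -0.7, 5.7]
finger_gap: 0.0465
```

```bash
python3 - <<'E'
from h import *
go(.522,.3735,.1)
im=optics.read_camera("wrist"); 
cv2.imwrite("pics/w12.png",cv2.resize(im[200:440,160:480],(800,600)))
s=status.get_state();W=cam("wrist",s);p=s["position"]
for r in (.025,):print(r,np.round(proj(W,[[p[0]+r*np.cos(t),p[1]+r*np.sin(t),.01] for t in np.arange(4)*np.pi/2]),1).tolist())
E
```

```text
t 22.57 pos [6.186e-01 1.565e-01 6.000e-04] yaw 1.571 gap 0.0465 F [ 1.1 -0.7  5.7]
shift cm [21.7  -9.77 -9.84] turn -0.0
0.025 [[382.5, 326.0], [320.8, 268.1], [259.2, 325.3], [320.7, 377.6]]
```

View pics/w12.png

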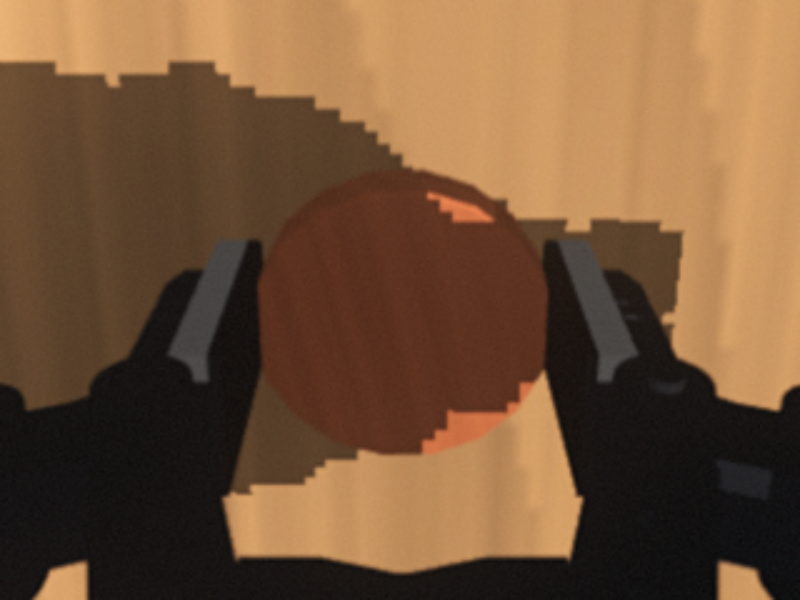

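The blank is gripped about 2.5 mm behind the tool axis, and I will allow for that. Lifting.

Call:
servo_tool(series=[[[0,0,-0.4,0,1],[0,0,-1.2,0,1],[0,0,-2.5,0,1],[0.5,-0.2,-4.5,0,1],[1.5,-0.7,-6.5,0,1],[3.5,-1.5,-8,0,1],[6,-2.6,-9,0,1],[9,-4,-9.5,0,1],[12,-5.3,-9.5,0,1],[15,-6.6,-9.5,0,1]]])

```text
time_s: 23.45
position: [0.5533, 0.3078, 0.098]
orientation: [-0.003, 0.707, 0.707, -0.003]
ft_force: [0.4, 0.2, -2.6]
finger_gap: 0.0469
```

```bash
python3 - <<'E'
from h import *
go(.522,.3755,.05)
im=optics.read_camera("wrist"); cv2.imwrite("pics/w13.png",im)
E
```

```text
t 23.45 pos [0.5533 0.3078 0.098 ] yaw 1.57 gap 0.0469 F [ 0.4  0.2 -2.6]
shift cm [ 6.77 -3.1   4.83] turn -0.001
```

View pics/w13.png

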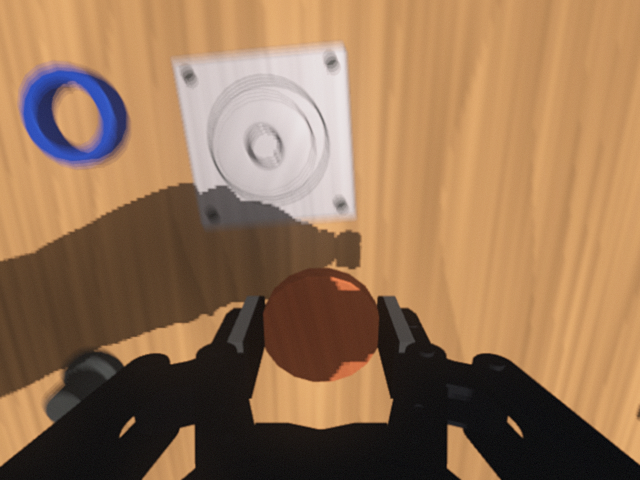

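The blank hangs level in the jaws at (322,325) and the plate with the die is ahead. Continuing over the stack.

Call:
servo_tool(series=[[[2.5,-1.2,0,0,1],[4.7,-2.2,0.3,0,1],[6.2,-2.9,0.8,0,1],[6.8,-3.1,1.6,0,1],[6.8,-3.1,2.5,0,1],[6.8,-3.1,3.4,0,1],[6.8,-3.1,4.3,0,1],[6.8,-3.1,5,0,1],[6.8,-3.1,5.4,0,1],[6.8,-3.1,5.5,0,1]]])

```text
time_s: 24.33
position: [0.5171, 0.3811, 0.0415]
orientation: [-0.007, 0.706, 0.709, -0.004]
ft_force: [-0.4, -0.5, -2.4]
finger_gap: 0.0471
```

```bash
python3 - <<'E'
from h import *
go(.522,.3755,.0306)
im=optics.read_camera("wrist"); 
cv2.imwrite("pics/w14.png",cv2.resize(im[160:440,150:490],(720,593)))
E
```

```text
t 24.33 pos [0.5171 0.3811 0.0415] yaw 1.575 gap 0.0471 F [-0.4 -0.5 -2.4]
shift cm [-0.57  0.51  1.08] turn 0.004
```

View pics/w14.png

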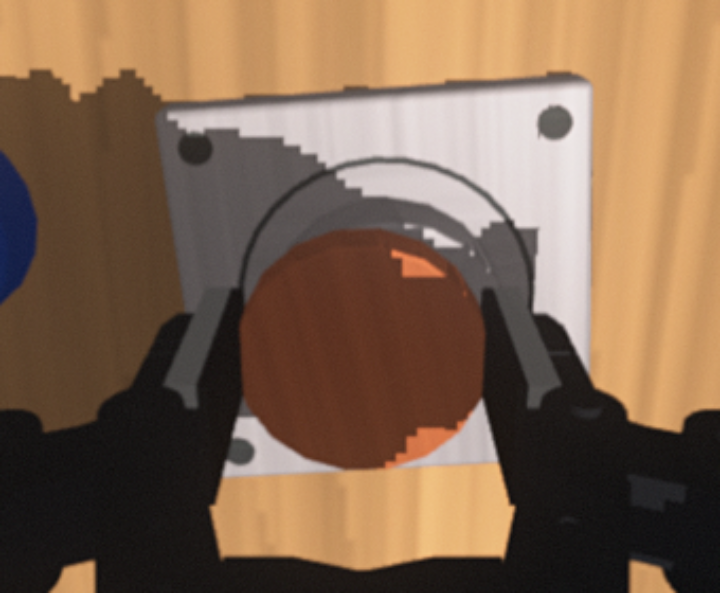

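Call:
servo_tool(series=[[[-0.2,0.2,0,0,1],[-0.4,0.4,0,0,1],[-0.55,0.5,0,0,1],[-0.55,0.5,0.2,0,1],[-0.55,0.5,0.4,0,1],[-0.55,0.5,0.6,0,1],[-0.55,0.5,0.75,0,1],[-0.55,0.5,0.8,0,1],[-0.55,0.5,0.8,0,1],[-0.55,0.5,0.8,0,1]]])

```text
time_s: 25.22
position: [0.5221, 0.3761, 0.0339]
orientation: [-0.007, 0.705, 0.709, -0.003]
ft_force: [-0.6, 1.2, -2.5]
finger_gap: 0.0473
```

```bash
python3 - <<'E'
from h import *
go(.522,.3755,.0306)
E
```

```text
t 25.22 pos [0.5221 0.3761 0.0339] yaw 1.575 gap 0.0473 F [-0.6  1.2 -2.5]
shift cm [-0.06 -0.    0.33] turn 0.005
```

Call:
servo_tool(series=[[[0,0,0.05,0,1],[0,0,0.1,0,1],[0,0,0.15,0,1],[0,0,0.2,0,1],[0,0,0.25,0,1],[0,0,0.3,0,1],[0,0,0.33,0,1],[0,0,0.35,0,1],[0,0,0.35,0,1],[0,0,0.35,0,1]]])

```text
time_s: 26.05
position: [0.522, 0.3761, 0.0308]
orientation: [-0.007, 0.705, 0.709, -0.003]
ft_force: [-0.5, -0.8, 0.5]
finger_gap: 0.0469
```

```bash
python3 - <<'E'
from h import *
go(.522,.3755,.0306)
im=optics.read_camera("wrist"); 
cv2.imwrite("pics/w15.png",cv2.resize(im[160:440,150:490],(720,593)))
s=status.get_state();W=cam("wrist",s);p=s["position"]
for r in (.025,):print(r,np.round(proj(W,[[.5223+r*np.cos(t),.373+r*np.sin(t),.04] for t in np.arange(4)*np.pi/2]),1).tolist())
E
```

```text
t 26.05 pos [0.522  0.3761 0.0308] yaw 1.576 gap 0.0469 F [-0.5 -0.8  0.5]
shift cm [-0.06 -0.    0.02] turn 0.005
0.025 [[382.7, 333.0], [321.7, 275.4], [260.2, 331.5], [321.0, 383.7]]
```

View pics/w15.png

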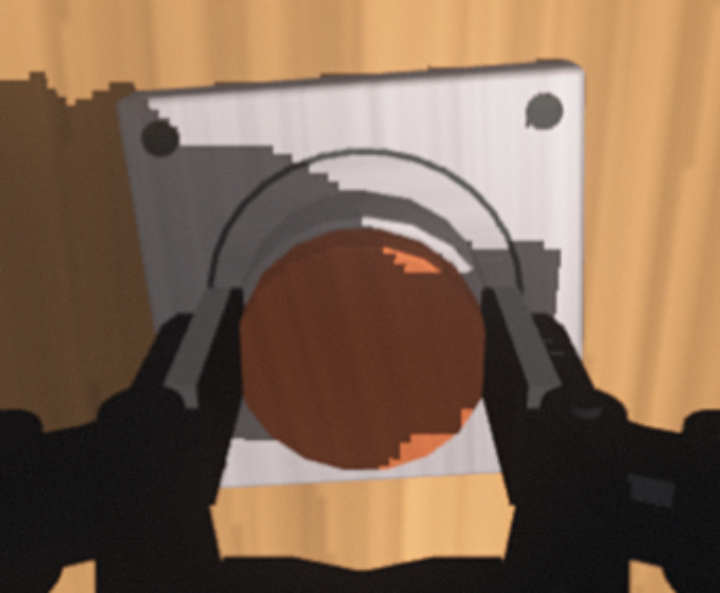

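Blank rim matches the prediction for centred (275–382 rows), contact felt. Release and lift.

Call:
servo_tool(series=[[[0,0,0.03,0,1],[0,0,0.03,0,-1],[0,0,0.03,0,-1],[0,0,0.03,0,-1],[0,0,0.03,0,-1],[0,0,0.03,0,-1],[0,0,-0.5,0,-1],[0,0,-2,0,-1],[0,0,-4,0,-1],[-1,0,-6,0,-1]]])

```text
time_s: 26.93
position: [0.5223, 0.3669, 0.0909]
orientation: [-0.008, 0.705, 0.709, -0.003]
ft_force: [-0.3, -0.5, -0.3]
finger_gap: 0.0851
```

Call:
servo_tool(series=[[[-1,0,-1.5,0,-1],[-2,0,-2.5,0,-1],[-3,0,-3,0,-1],[-3,0,-3,0,-1],[-3,0,-3,0,-1],[-3,0,-3,0,-1],[-3,0,-3,0,-1],[-3,0,-3,0,-1],[-3,0,-3,0,-1],[-3,0,-3,0,-1]]])

```text
time_s: 27.77
position: [0.5226, 0.3368, 0.1201]
orientation: [-0.008, 0.705, 0.709, -0.004]
ft_force: [0.3, 0.1, 0.2]
finger_gap: 0.0855
```

```bash
python3 - <<'E'
from h import *
go(.372,-.245,.13)
im=optics.read_camera("wrist"); cv2.imwrite("pics/w16.png",im)
W=cam("wrist",status.get_state())
h=cv2.cvtColor(im,cv2.COLOR_BGR2HSV); k=cv2.inRange(h,(0,110,110),(12,255,255))
c=max(cv2.findContours(k,cv2.RETR_EXTERNAL,cv2.CHAIN_APPROX_NONE)[0],key=cv2.contourArea); e=cv2.fitEllipse(cv2.convexHull(c)); print(e,plane(W,[e[0]],.04))
cv2.imwrite("pics/w16z.png",cv2.resize(im[100:300,220:440],(660,600),interpolation=cv2.INTER_CUBIC))
E
```

```text
t 27.77 pos [0.5226 0.3368 0.1201] yaw 1.578 gap 0.0855 F [0.3 0.1 0.2]
shift cm [-58.07 -15.47  -1.07] turn 0.007
((322.2038269042969, 196.12591552734375), (80.3493881225586, 80.60843658447266), 7.299980163574219) [[0.52194224 0.37387249 0.04      ]]
```

View pics/w16z.png

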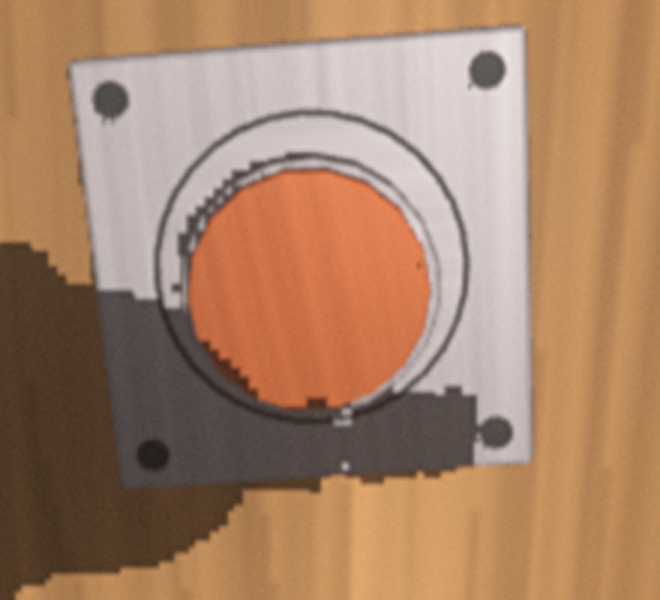

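The blank is centred at (0.522, 0.374), flat on the die. Now to the pad.

Call:
servo_tool(series=[[[-2.5,-0.7,0,0,-1],[-6.4,-1.7,0,0,-1],[-10.3,-2.7,0,0,-1],[-14.2,-3.7,0,0,-1],[-18.1,-4.7,0,0,-1],[-22,-5.7,0,0,-1],[-25.9,-6.7,0,0,-1],[-29.8,-7.7,0,0,-1],[-33.7,-8.7,0,0,-1],[-37.6,-9.7,0,0,-1]]])

```text
time_s: 28.65
position: [0.4276, -0.0414, 0.12]
orientation: [-0.007, 0.704, 0.71, -0.003]
ft_force: [1.3, 0.2, -0.2]
finger_gap: 0.0852
```

Call:
servo_tool(series=[[[-3.8,-1,0,0,-1],[-7.6,-2,0,0,-1],[-11.4,-3,0,0,-1],[-15,-4,0,0,-1],[-17.5,-4.8,0,0,-1],[-19,-5.2,0,0,-1],[-19.8,-5.3,0,0,-1],[-19.8,-5.3,0,0,-1],[-19.8,-5.3,0,0,-1],[-19.8,-5.3,0,0,-1]]])

```text
time_s: 29.48
position: [0.3764, -0.2387, 0.1196]
orientation: [-0.007, 0.704, 0.71, -0.003]
ft_force: [-0.1, -0.8, 0.2]
finger_gap: 0.0856
```

```bash
python3 - <<'E'
from h import *
go(.372,-.208,.003)
im=optics.read_camera("wrist"); cv2.imwrite("pics/w17.png",im)
E
```

```text
t 29.48 pos [ 0.3764 -0.2387  0.1196] yaw 1.58 gap 0.0856 F [-0.1 -0.8  0.2]
shift cm [ 3.   -0.24 11.69] turn 0.009
```

View pics/w17.png

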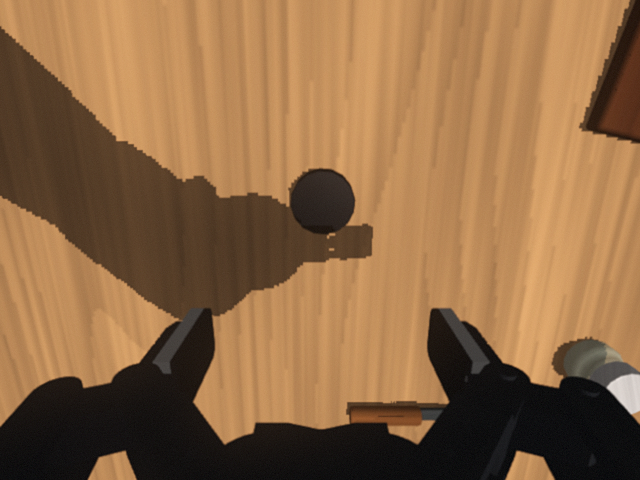

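The pad is at (322,201), the file at (385,413) and the jar at (595,370).

```bash
python3 - <<'E'
from h import *
W=cam("wrist",status.get_state());A=cam("scene");B=cam("side")
im=cv2.imread("pics/w17.png")
h=cv2.cvtColor(im,cv2.COLOR_BGR2HSV); k=((h[...,2]<60)&(h[...,1]<140)).astype(np.uint8); k[300:]=0
c=max(cv2.findContours(k,cv2.RETR_EXTERNAL,cv2.CHAIN_APPROX_NONE)[0],key=cv2.contourArea); e=cv2.fitEllipse(cv2.convexHull(c)); print(e,cv2.boundingRect(c))
print(plane(W,[e[0],(322.5,201.5)],.018), "file",plane(W,[(348,404),(420,404)],.008),"jar",plane(W,[(590,360)],.02))
cv2.imwrite("pics/w17z.png",cv2.resize(im[155:250,275:375],(600,570),interpolation=cv2.INTER_CUBIC))
a=cv2.imread("pics/scene0.png")[235:280,160:220];b=cv2.imread("pics/side0.png")[190:225,370:430]
cv2.imwrite("pics/padz.png",np.vstack([cv2.resize(a,None,fx=6,fy=6),cv2.resize(b,None,fx=6,fy=6)]))
E
```

```text
((321.9426574707031, 201.3893280029297), (62.94267272949219, 65.14080047607422), 177.3347625732422) (291, 169, 63, 65)
[[ 0.37538551 -0.20877615  0.018     ]
 [ 0.37575929 -0.20884623  0.018     ]] file [[ 0.39895404 -0.3811865   0.008     ]
 [ 0.45878915 -0.37998747  0.008     ]] jar [[ 0.58029848 -0.32728016  0.02      ]]
```

View pics/w17z.png

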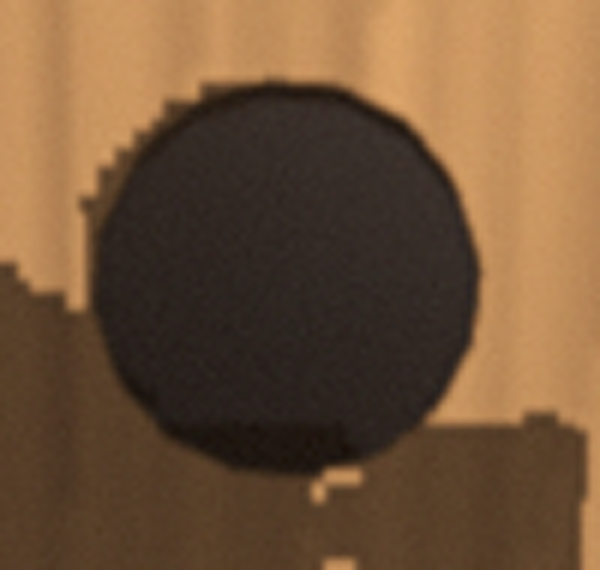

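View pics/padz.png

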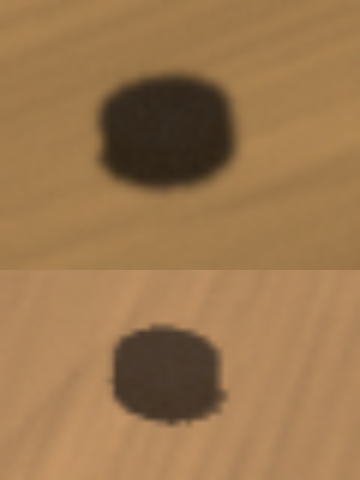

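Call:
servo_tool(series=[[[1,0,0.8,0,-1],[2,0,2,0,-1],[2.7,0,3.5,0,-1],[2.9,0,5,0,-1],[2.9,0,6.6,0,-1],[2.9,0,8.2,0,-1],[2.9,0,9.6,0,-1],[2.9,0,10.8,0,-1],[2.9,0,11.4,0,-1],[2.9,0,11.65,0,-1]]])

```text
time_s: 30.37
position: [0.3739, -0.2073, 0.0022]
orientation: [-0.009, 0.703, 0.711, -0.003]
ft_force: [-0.5, 1.2, 0.3]
finger_gap: 0.0853
```

Call:
servo_tool(series=[[[0,0,0,0,-1],[0,0,0,0,1],[0,0,0,0,1],[0,0,0,0,1],[0,0,0,0,1],[0,0,0,0,1],[0,0,0,0,1],[0,0,0,0,1],[0,0,0,0,1],[0,0,0,0,1]]])

```text
time_s: 31.2
position: [0.3749, -0.2082, 0.0035]
orientation: [-0.007, 0.703, 0.711, -0.003]
ft_force: [0.6, 0.5, 5.4]
finger_gap: 0.0414
```

```bash
python3 - <<'E'
from h import *
go(.522,.3735,.12)
im=optics.read_camera("wrist"); 
cv2.imwrite("pics/w18.png",cv2.resize(np.clip((im/255.)**.6*255,0,255).astype(np.uint8)[200:440,160:480],(800,600)))
s=status.get_state();W=cam("wrist",s);p=s["position"]
for r in (.022,):print(r,np.round((proj(W,[[p[0]+r*np.cos(t),p[1]+r*np.sin(t),.018] for t in np.arange(4)*np.pi/2])-[160,200])*2.5,1).tolist())
E
```

```text
t 31.2 pos [ 0.3749 -0.2082  0.0035] yaw 1.582 gap 0.0414 F [0.6 0.5 5.4]
shift cm [ 58.07  15.18 -11.52] turn 0.011
0.022 [[541.6, 332.9], [402.9, 200.7], [261.1, 327.9], [399.6, 448.8]]
```

View pics/w18.png

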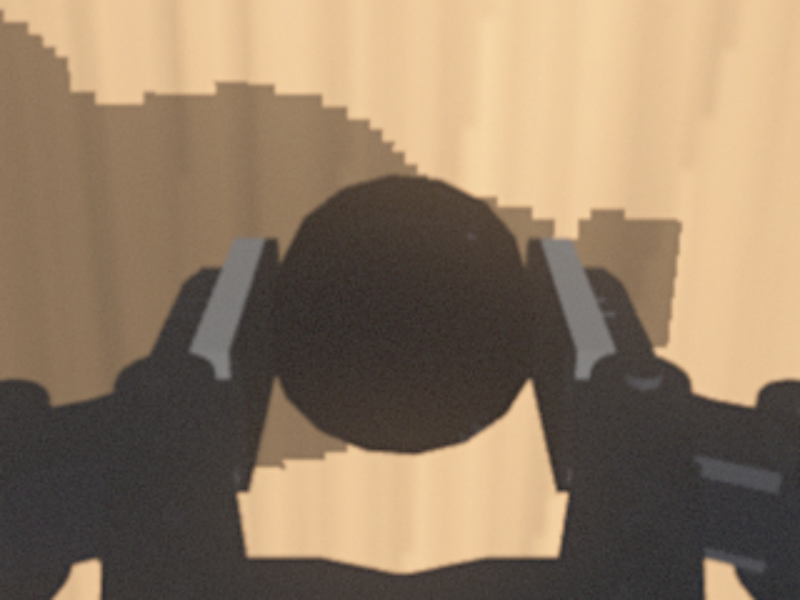

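The pad is gripped within 1 mm of centre. Lifting and carrying it to the stack.

Call:
servo_tool(series=[[[0,0,-0.5,0,1],[0,0,-1.8,0,1],[0,0,-4,0,1],[1,0.3,-6.5,0,1],[3,0.8,-9,0,1],[6,1.6,-10.5,0,1],[9.5,2.5,-11,0,1],[13.4,3.5,-11,0,1],[17.3,4.5,-11,0,1],[21.2,5.5,-11,0,1]]])

```text
time_s: 32.08
position: [0.4292, 0.0054, 0.1143]
orientation: [-0.007, 0.704, 0.711, -0.003]
ft_force: [0.7, 0.2, -0.7]
finger_gap: 0.0418
```

Call:
servo_tool(series=[[[3.8,1,0,0,1],[7.6,2,0,0,1],[11.4,3,0,0,1],[15.2,4,0,0,1],[19,5,0,0,1],[22.8,6,0,0,1],[26,6.8,0,0,1],[28.5,7.4,0,0,1],[30,7.8,0,0,1],[30,7.8,0,0,1]]])

```text
time_s: 32.92
position: [0.504, 0.3091, 0.114]
orientation: [-0.008, 0.702, 0.712, -0.003]
ft_force: [-0.3, -0.4, -0.1]
finger_gap: 0.0418
```

```bash
python3 - <<'E'
from h import *
go(.522,.3745,.06)
im=optics.read_camera("wrist"); cv2.imwrite("pics/w19.png",im)
E
```

```text
t 32.92 pos [0.504  0.3091 0.114 ] yaw 1.584 gap 0.0418 F [-0.3 -0.4 -0.1]
shift cm [6.48 1.97 5.42] turn 0.014
```

View pics/w19.png

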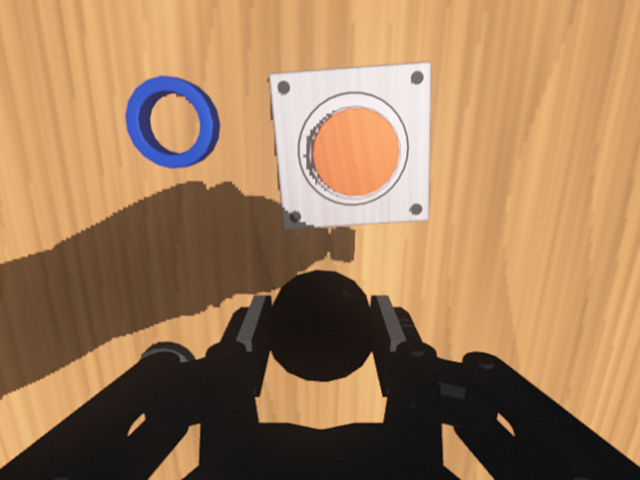

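```bash
python3 - <<'E'
from h import *
im=cv2.imread("pics/w19.png");W=cam("wrist",status.get_state())
h=cv2.cvtColor(im,cv2.COLOR_BGR2HSV); k=cv2.inRange(h,(0,120,120),(10,255,255))
c=max(cv2.findContours(k,cv2.RETR_EXTERNAL,cv2.CHAIN_APPROX_NONE)[0],key=cv2.contourArea); e=cv2.fitEllipse(cv2.convexHull(c)); print(e,plane(W,[e[0]],.04))
D=[(284,87.5),(417,77),(416.5,209),(294,217)]
print(plane(W,[isect(D[0],D[2],D[1],D[3])],.012))
E
```

```text
((350.51690673828125, 152.311767578125), (76.08876037597656, 83.75012969970703), 179.0507049560547) [[0.51866209 0.37080441 0.04      ]]
[[0.52173686 0.37040205 0.012     ]]
```

Call:
servo_tool(series=[[[1.5,0.4,0,0,1],[3.5,1,0.3,0,1],[5.2,1.6,0.8,0,1],[6.2,1.9,1.6,0,1],[6.5,1.9,2.6,0,1],[6.5,1.9,3.6,0,1],[6.5,1.9,4.5,0,1],[6.5,1.9,5.2,0,1],[6.5,1.9,5.5,0,1],[6.5,1.9,5.5,0,1]]])

```text
time_s: 33.8
position: [0.5201, 0.3715, 0.0576]
orientation: [-0.007, 0.703, 0.711, -0.005]
ft_force: [-1.0, -0.1, -0.8]
finger_gap: 0.0413
```

```bash
python3 - <<'E'
from h import *
go(.522,.3745,.0435)
E
```

```text
t 33.8 pos [0.5201 0.3715 0.0576] yaw 1.582 gap 0.0413 F [-1.  -0.1 -0.8]
shift cm [0.3  0.22 1.41] turn 0.012
```

Call:
servo_tool(series=[[[0.1,0.1,0,0,1],[0.2,0.2,0,0,1],[0.25,0.2,0.2,0,1],[0.25,0.2,0.4,0,1],[0.25,0.2,0.6,0,1],[0.25,0.2,0.8,0,1],[0.25,0.2,1,0,1],[0.25,0.2,1.1,0,1],[0.25,0.2,1.15,0,1],[0.25,0.2,1.15,0,1]]])

```text
time_s: 34.63
position: [0.5216, 0.3739, 0.0458]
orientation: [-0.008, 0.703, 0.711, -0.005]
ft_force: [0.8, 0.1, -0.8]
finger_gap: 0.0418
```

```bash
python3 - <<'E'
from h import *
go(.522,.3745,.0435)
im=optics.read_camera("wrist"); 
cv2.imwrite("pics/w20.png",cv2.resize(np.clip((im/255.)**.7*255,0,255).astype(np.uint8)[160:440,150:490],(720,593)))
E
```

```text
t 34.63 pos [0.5216 0.3739 0.0458] yaw 1.582 gap 0.0418 F [ 0.8  0.1 -0.8]
shift cm [0.05 0.04 0.23] turn 0.012
```

View pics/w20.png

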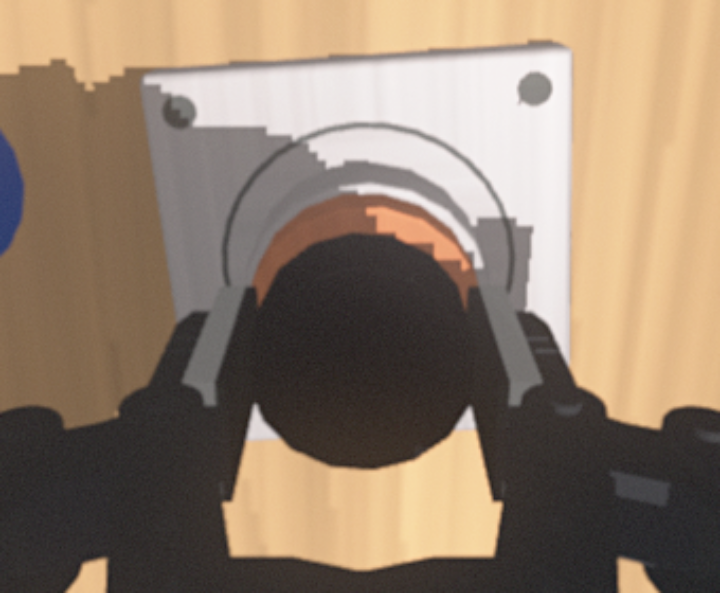

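The pad is over the blank, concentric in x. Lowering the last 2–3 mm slowly.

Call:
servo_tool(series=[[[0,0.05,0.05,0,1],[0.05,0.05,0.1,0,1],[0.05,0.05,0.15,0,1],[0.05,0.05,0.2,0,1],[0.05,0.05,0.25,0,1],[0.05,0.05,0.27,0,1],[0.05,0.05,0.27,0,1],[0.05,0.05,0.27,0,1],[0.05,0.05,0.27,0,1],[0.05,0.05,0.27,0,1]]])

```text
time_s: 35.52
position: [0.5222, 0.3746, 0.0436]
orientation: [-0.007, 0.703, 0.711, -0.005]
ft_force: [-0.3, -0.2, 3.0]
finger_gap: 0.0417
```

Contact (+3 N). Release, lift and look.

Call:
servo_tool(series=[[[0,0,0,0,1],[0,0,0,0,-1],[0,0,0,0,-1],[0,0,0,0,-1],[0,0,0,0,-1],[0,0,0,0,-1],[0,0,-0.5,0,-1],[0,0,-2,0,-1],[0,0,-4,0,-1],[-1,0,-6,0,-1]]])

```text
time_s: 36.35
position: [0.5227, 0.3653, 0.1037]
orientation: [-0.008, 0.702, 0.712, -0.005]
ft_force: [0.2, 0.5, 0.9]
finger_gap: 0.0853
```

Call:
servo_tool(series=[[[-1,0,-1.5,0,-1],[-2,0,-2.5,0,-1],[-3,0,-3,0,-1],[-3,0,-3,0,-1],[-3,0,-3,0,-1],[-3,0,-3,0,-1],[-3,0,-3,0,-1],[-3,0,-3,0,-1],[-3,0,-3,0,-1],[-3,0,-3,0,-1]]])

```text
time_s: 37.18
position: [0.5233, 0.3354, 0.133]
orientation: [-0.008, 0.702, 0.712, -0.006]
ft_force: [-0.9, 0.2, -0.4]
finger_gap: 0.0855
```

```bash
python3 - <<'E'
from h import *
go(.378,.165,.14)
im=optics.read_camera("wrist"); cv2.imwrite("pics/w21.png",im)
W=cam("wrist",status.get_state())
h=cv2.cvtColor(im,cv2.COLOR_BGR2HSV); k=(h[...,2]<70).astype(np.uint8); k[280:]=0;k[:,:260]=0;k[:,400:]=0
cv2.imwrite("pics/w21z.png",cv2.resize(np.clip((im/255.)**.7*255,0,255).astype(np.uint8)[100:300,220:440],(660,600),interpolation=cv2.INTER_CUBIC))
E
```

```text
t 37.18 pos [0.5233 0.3354 0.133 ] yaw 1.585 gap 0.0855 F [-0.9  0.2 -0.4]
shift cm [-16.84 -14.78  -0.47] turn 0.014
```

View pics/w21z.png

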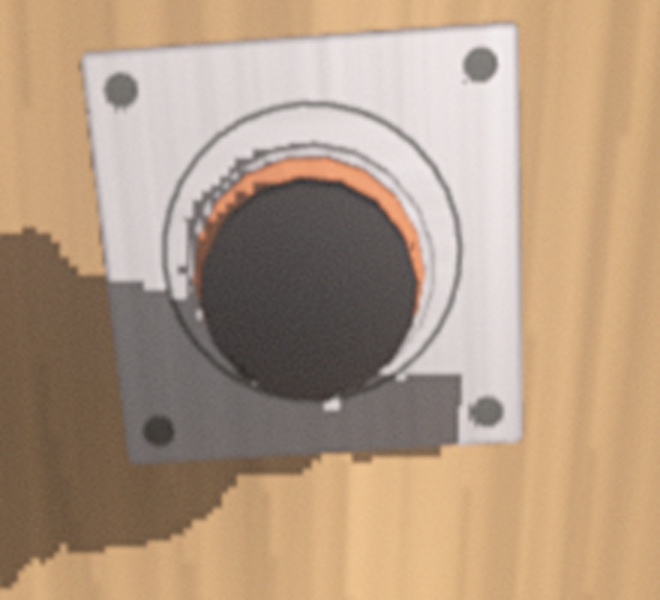

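```bash
python3 - <<'E'
from h import *
W=cam("wrist",status.get_state())
m=lambda x,y:(220+x/3-.33,100+y/3-.33)
D=[m(121,90),m(480,64),m(486,411),m(158,431)]
print(plane(W,[isect(D[0],D[2],D[1],D[3])],.012),plane(W,[m(309,290)],.058))
E
```

```text
[[0.5223172  0.37281221 0.012     ]] [[0.52253372 0.37308664 0.058     ]]
```

Call:
servo_tool(series=[[[-2,-1.7,0,0,-1],[-4.7,-4.1,0,0,-1],[-7.4,-6.5,0,0,-1],[-10,-8.8,0,0,-1],[-12.6,-11.1,0,0,-1],[-15,-13.2,0,0,-1],[-16.5,-14.5,0,0,-1],[-16.8,-14.8,0,0,-1],[-16.8,-14.8,0,0,-1],[-16.8,-14.8,0,0,-1]]])

```text
time_s: 38.07
position: [0.3786, 0.1659, 0.1358]
orientation: [-0.008, 0.702, 0.712, -0.005]
ft_force: [-0.3, -0.2, -0.0]
finger_gap: 0.0854
```

```bash
python3 - <<'E'
from h import *
go(.378,.199,.02)
im=optics.read_camera("wrist"); cv2.imwrite("pics/w22.png",im)
cv2.imwrite("pics/w22z.png",cv2.resize(np.clip((im/255.)**.6*255,0,255).astype(np.uint8)[130:290,240:420],(675,600),interpolation=cv2.INTER_CUBIC))
E
```

```text
t 38.07 pos [0.3786 0.1659 0.1358] yaw 1.584 gap 0.0854 F [-0.3 -0.2 -0. ]
shift cm [ 3.26  0.19 11.59] turn 0.014
```

View pics/w22z.png

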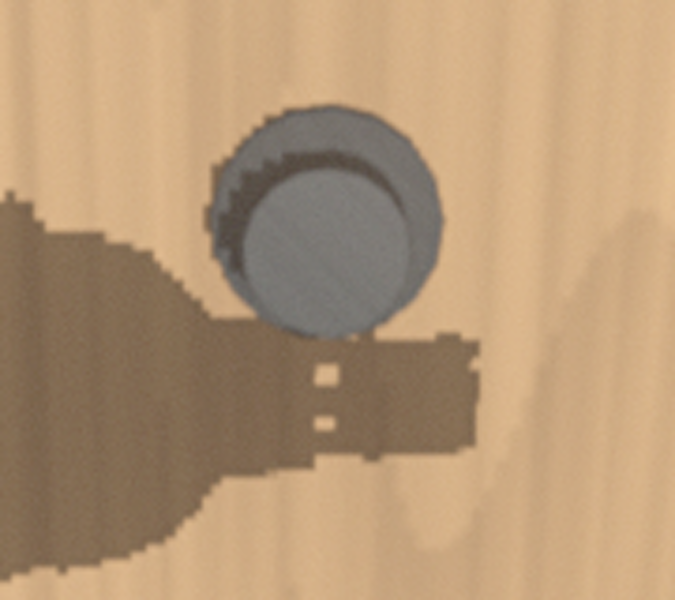

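The pad top is at (0.5225, 0.373), within 1 mm of the plate middle. The pusher's top is at about (326.7,197) px.

```bash
python3 - <<'E'
from h import *
W=cam("wrist",status.get_state());A=cam("scene");B=cam("side")
m=lambda x,y:(240+x/3.75-.37,130+y/3.75-.37)
za=lambda x,y:(260+x/3.5-.36,150+y/3.5-.36); zb=lambda x,y:(190+x/2.6-.3,185+y/2.6-.3)
t=m(326,252)
print(plane(W,[t],.04),plane(W,[m(327,221)],.01),tri([W,A],[t,za(286,123)]),tri([W,B],[t,zb(417,320)]))
go(.3797,.1985,.02)
E
```

```text
[[0.3802453  0.19987532 0.04      ]] [[0.3803514  0.20057113 0.01      ]] (array([0.37960792, 0.19922367, 0.03965676]), np.float64(0.0008627460649787268)) (array([0.37870371, 0.19925214, 0.03940046]), np.float64(0.0016237400988296515))
t 38.12 pos [0.3787 0.1661 0.1357] yaw 1.585 gap 0.0851 F [-0.2 -0.2  1.1]
shift cm [ 3.19  0.35 11.58] turn 0.014
```

Call:
servo_tool(series=[[[1,0.1,0.5,0,-1],[2.2,0.2,1.5,0,-1],[3.1,0.3,3,0,-1],[3.3,0.35,4.7,0,-1],[3.3,0.35,6.4,0,-1],[3.3,0.35,8.1,0,-1],[3.3,0.35,9.6,0,-1],[3.3,0.35,10.8,0,-1],[3.3,0.35,11.4,0,-1],[3.3,0.35,11.65,0,-1]]])

```text
time_s: 38.95
position: [0.3787, 0.2003, 0.0176]
orientation: [-0.009, 0.702, 0.712, -0.006]
ft_force: [-1.1, -0.2, 0.6]
finger_gap: 0.0851
```

Call:
servo_tool(series=[[[0,0,0,0,-1],[0,0,0,0,1],[0,0,0,0,1],[0,0,0,0,1],[0,0,0,0,1],[0,0,0,0,1],[0,0,0,0,1],[0,0,0,0,1],[0,0,0,0,1],[0,0,0,0,1]]])

```text
time_s: 39.78
position: [0.3797, 0.2005, 0.0186]
orientation: [-0.008, 0.702, 0.712, -0.005]
ft_force: [0.3, -1.1, 5.1]
finger_gap: 0.0273
```

```bash
python3 - <<'E'
from h import *
go(.522,.3735,.15)
im=optics.read_camera("wrist"); 
cv2.imwrite("pics/w23.png",cv2.resize(np.clip((im/255.)**.6*255,0,255).astype(np.uint8)[200:440,160:480],(800,600)))
s=status.get_state();W=cam("wrist",s);p=s["position"]
for r,z in ((.015,.04),(.023,.01)):print(r,np.round((proj(W,[[p[0]+r*np.cos(t),p[1]+r*np.sin(t),z] for t in np.arange(4)*np.pi/2])-[160,200])*2.5,1).tolist())
E
```

```text
t 39.78 pos [0.3797 0.2005 0.0186] yaw 1.586 gap 0.0273 F [ 0.3 -1.1  5.1]
shift cm [ 17.14  14.24 -13.34] turn 0.015
0.015 [[500.1, 357.2], [401.4, 264.3], [299.8, 352.3], [398.3, 439.5]]
0.023 [[530.6, 265.9], [405.4, 143.0], [276.2, 260.1], [401.2, 373.5]]
```

View pics/w23.png

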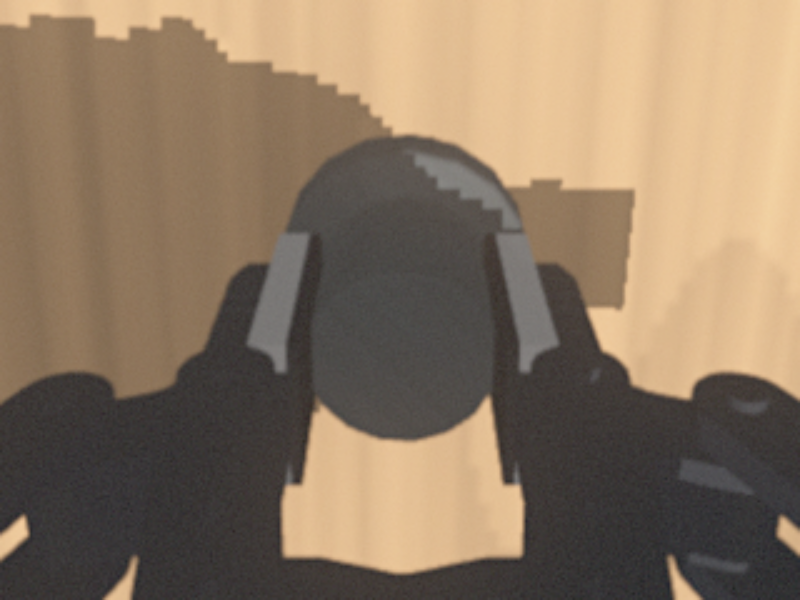

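The pusher is gripped on its axis. Lifting and carrying it.

Call:
servo_tool(series=[[[0,0,-0.5,0,1],[0,0,-1.8,0,1],[0,0,-4,0,1],[0,0,-7,0,1],[0.5,0.4,-10,0,1],[1.5,1.2,-12,0,1],[3.5,2.9,-12.8,0,1],[6,5,-13,0,1],[8.5,7.1,-13,0,1],[10,8.3,-13,0,1]]])

```text
time_s: 40.67
position: [0.4648, 0.3031, 0.1463]
orientation: [-0.009, 0.702, 0.713, -0.005]
ft_force: [-0.1, 0.2, -3.4]
finger_gap: 0.0274
```

```bash
python3 - <<'E'
from h import *
go(.522,.3732,.085)
im=optics.read_camera("wrist"); cv2.imwrite("pics/w24.png",im)
E
```

```text
t 40.67 pos [0.4648 0.3031 0.1463] yaw 1.586 gap 0.0274 F [-0.1  0.2 -3.4]
shift cm [6.88 5.95 6.05] turn 0.016
```

View pics/w24.png

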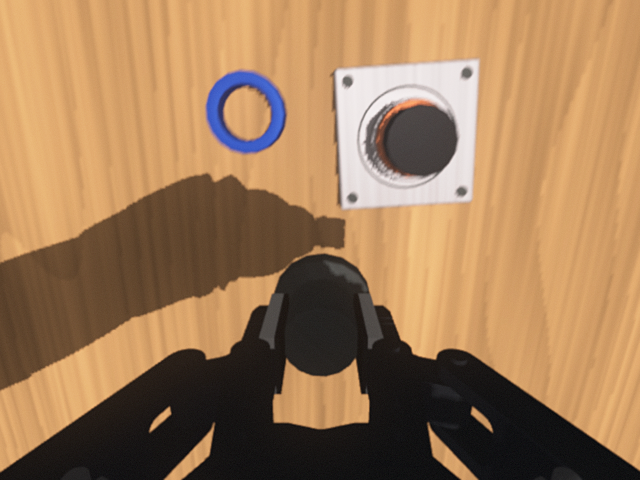

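Call:
servo_tool(series=[[[1.5,1.3,0,0,1],[3.5,3,0,0,1],[5.2,4.5,0,0,1],[6.2,5.4,0,0,1],[6.6,5.7,0.5,0,1],[6.6,5.7,1.5,0,1],[6.6,5.7,2.5,0,1],[6.6,5.7,3.3,0,1],[6.6,5.7,3.8,0,1],[6.6,5.7,4,0,1]]])

```text
time_s: 41.55
position: [0.5197, 0.371, 0.1027]
orientation: [-0.01, 0.701, 0.713, -0.006]
ft_force: [-0.1, -0.7, -2.3]
finger_gap: 0.0276
```

```bash
python3 - <<'E'
from h import *
go(.522,.3732,.08)
E
```

```text
t 41.55 pos [0.5197 0.371  0.1027] yaw 1.587 gap 0.0276 F [-0.1 -0.7 -2.3]
shift cm [0.21 0.28 2.27] turn 0.016
```

Call:
servo_tool(series=[[[0.1,0.1,0,0,1],[0.2,0.2,0.2,0,1],[0.2,0.25,0.5,0,1],[0.2,0.25,0.9,0,1],[0.2,0.25,1.3,0,1],[0.2,0.25,1.7,0,1],[0.2,0.25,2,0,1],[0.2,0.25,2.2,0,1],[0.2,0.25,2.25,0,1],[0.2,0.25,2.25,0,1]]])

```text
time_s: 42.38
position: [0.5215, 0.373, 0.0798]
orientation: [-0.01, 0.701, 0.713, -0.006]
ft_force: [0.7, -0.4, -2.6]
finger_gap: 0.0271
```

```bash
python3 - <<'E'
from h import *
go(.522,.3732,.0766)
im=optics.read_camera("wrist"); 
a=cv2.resize(np.clip((im/255.)**.6*255,0,255).astype(np.uint8)[160:440,150:490],(485,400))
b=optics.read_camera("scene")[120:240,385:495]
cv2.imwrite("pics/w25.png",np.hstack([a,cv2.resize(b,(310,400)) if 0 else cv2.resize(b,(300,400))]))
E
```

```text
t 42.38 pos [0.5215 0.373  0.0798] yaw 1.587 gap 0.0271 F [ 0.7 -0.4 -2.6]
shift cm [0.01 0.06 0.32] turn 0.016
```

View pics/w25.png

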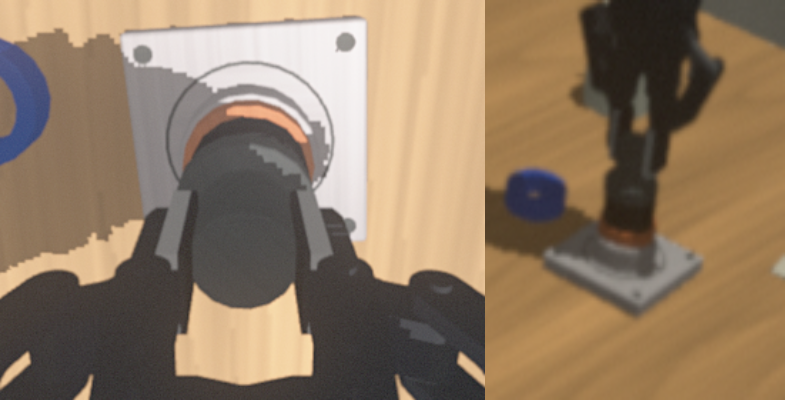

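The pusher is lined up just above the pad. Lowering slowly.

Call:
servo_tool(series=[[[0,0.05,0.05,0,1],[0,0.05,0.1,0,1],[0,0.05,0.15,0,1],[0,0.05,0.2,0,1],[0,0.05,0.25,0,1],[0,0.05,0.29,0,1],[0,0.05,0.32,0,1],[0,0.05,0.33,0,1],[0,0.05,0.33,0,1],[0,0.05,0.33,0,1]]])

```text
time_s: 43.32
position: [0.5222, 0.3732, 0.0771]
orientation: [-0.009, 0.701, 0.713, -0.006]
ft_force: [-0.1, 0.5, -3.8]
finger_gap: 0.0273
```

Call:
servo_tool(series=[[[0,0,0.02,0,1],[0,0,0.04,0,1],[0,0,0.06,0,1],[0,0,0.08,0,1],[0,0,0.08,0,1],[0,0,0.08,0,1],[0,0,0.08,0,1],[0,0,0.08,0,1],[0,0,0.08,0,1],[0,0,0.08,0,1]]])

```text
time_s: 44.15
position: [0.5224, 0.3733, 0.0768]
orientation: [-0.009, 0.701, 0.713, -0.006]
ft_force: [-1.2, -0.7, 1.5]
finger_gap: 0.0274
```

Contact (Fz from -3.8 to +1.5 N). Releasing and backing off upward.

Call:
servo_tool(series=[[[0,0,0,0,1],[0,0,0,0,-1],[0,0,0,0,-1],[0,0,0,0,-1],[0,0,0,0,-1],[0,0,0,0,-1],[0,0,0,0,-1],[0,0,-0.5,0,-1],[0,0,-2,0,-1],[0,0,-4,0,-1]]])

```text
time_s: 44.98
position: [0.5218, 0.3723, 0.1151]
orientation: [-0.01, 0.701, 0.713, -0.008]
ft_force: [0.2, -1.0, 0.3]
finger_gap: 0.0852
```

Call:
servo_tool(series=[[[0,0,-2,0,-1],[-1,0,-4,0,-1],[-3,0,-6,0,-1],[-5,0,-7,0,-1],[-6,0,-7.5,0,-1],[-6,0,-7.5,0,-1],[-6,0,-7.5,0,-1],[-6,0,-7.5,0,-1],[-6,0,-7.5,0,-1],[-6,0,-7.5,0,-1]]])

```text
time_s: 45.82
position: [0.5239, 0.3127, 0.1883]
orientation: [-0.011, 0.701, 0.713, -0.009]
ft_force: [0.8, 0.3, 0.4]
finger_gap: 0.0856
```

```bash
python3 - <<'E'
from h import *
go(.522,.3732,.0766)
for n in ["wrist","scene","side"]:
    im=optics.read_camera(n); cv2.imwrite(f"pics/f_{n}.png",im)
a=cv2.imread("pics/f_scene.png");b=cv2.imread("pics/f_side.png")
cv2.imwrite("pics/f1.png",np.hstack([cv2.resize(a[140:340,250:490],(400,334)),cv2.resize(b[190:410,180:420],(400,334))]))
E
```

```text
t 45.82 pos [0.5239 0.3127 0.1883] yaw 1.588 gap 0.0856 F [0.8 0.3 0.4]
shift cm [ 6.02  0.23 11.19] turn 0.017
```

View pics/f1.png

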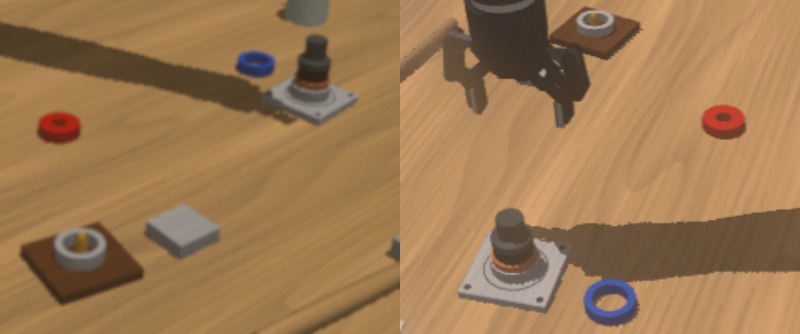

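View pics/f_wrist.png

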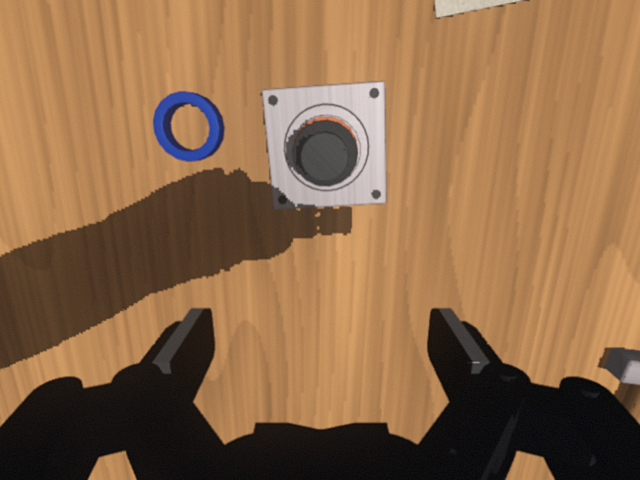

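```bash
python3 - <<'E'
from h import *
W=cam("wrist",status.get_state());A=cam("scene");B=cam("side")
print("pusher top",plane(W,[(323,155)],.098),tri([A,B],[(439.6,165.2),(246,331.6)]),tri([W,A,B],[(323,155),(439.6,165.2),(246,331.6)]))
print("wide top",tri([A,B],[(298,285.5),(297.6,203)]))
D=[(272.5,100),(374.5,93),(376,194),(282.5,200)]
print("plate",plane(W,[isect(D[0],D[2],D[1],D[3])],.012))
a=cv2.imread("pics/f_scene.png"); cv2.imwrite("pics/f2.png",np.hstack([cv2.resize(a[150:220,390:480],(390,303),interpolation=cv2.INTER_CUBIC),cv2.resize(cv2.imread("pics/f_side.png")[310:400,205:295],(303,303),interpolation=cv2.INTER_CUBIC)]))
cv2.imwrite("pics/f3.png",a)
E
```

```text
pusher top [[0.52210571 0.37304116 0.098     ]] (array([0.52188028, 0.36696631, 0.09465924]), np.float64(0.0014968350996355838)) (array([0.52125528, 0.36996362, 0.09481446]), np.float64(0.003224504239598925))
wide top (array([ 0.60452425, -0.12155179,  0.03024071]), np.float64(0.0015944923501166155))
plate [[0.52327231 0.37212161 0.012     ]]
```

View pics/f2.png

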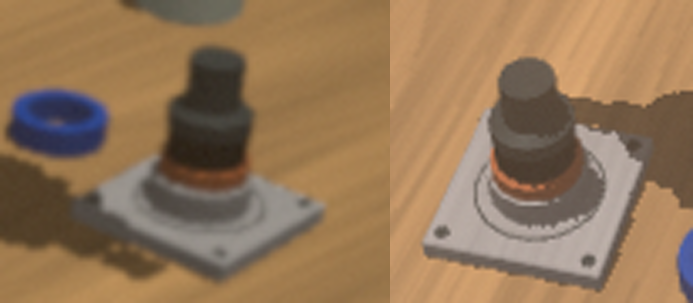

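View pics/f3.png

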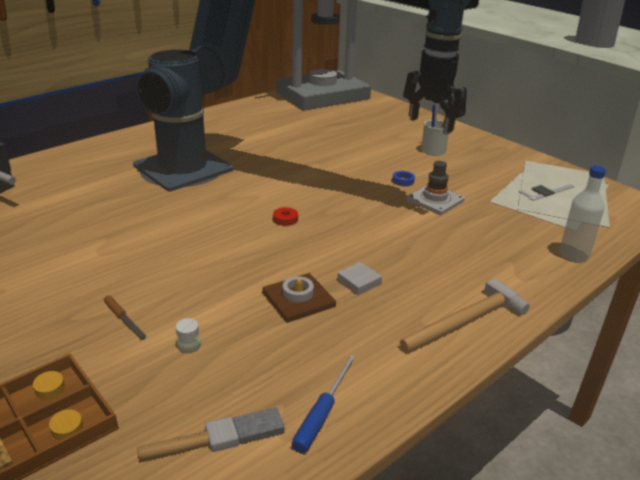

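The stack stands straight and centred. The ring is flat on the stand, and the file, jar and block sit at the same pixels as at the start. Handing in.

```bash
python3 - <<'E'
from cell import arm
print(arm.sign_off())
E
```

```text
the job is handed in; nothing more can be done
None
```

I put the wide-holed die over the stand's post, lying flat. Then I built the stack on the press plate from the narrow die up (blank, pad, pusher foot down). I set each stack piece down until the wrist force showed contact, then let it go, and handed the job in at about 46 s.

**What agreed:** in the wrist camera each stack piece sat within about 2 mm of the plate's middle, and the pusher's top was at (0.522, 0.373). All pieces looked flat, the gripper was open and clear, and the file, jar and bench block sat at their starting pixels in the last scene picture.

**What disagreed:**
- **Pusher top:** the scene and side cameras alone put it about 6 mm off in y and 3 mm low (0.095 instead of 0.098 m). I put this down to rough pixel picks and calibration.
- **Wide die:** it sits about 3 to 5 mm off the post's axis, against the 12 mm allowed. The scene and side cameras put its top about 3 mm low (0.030 instead of 0.033 m). On release I felt only a slight change in force, so I judged that it lay flat from the pictures.
- **Tool tilt:** the tool drifted to roughly 0.02 rad off vertical by the end.

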